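# Pack the puncture kit and pin the case shut

## Robot

A 7-joint arm with a two-finger parallel gripper is mounted at the origin on the work surface. World frame = base frame: x ahead of the robot, y to its left, z up, the work surface at z = 0. Lengths are in mm, angles in rad, forces in N, time in s.
With the tool pointing down it reaches from about 400 to 900 mm from the base axis. Payload 5.5 kg.
Tool frame: the origin (TCP) lies on the centre line of the jaws, within the pads' length; the fingertips stand ctrl.nose_length ahead of it and the grasp point (between the pads) lies 2 mm behind it (ctrl.nose_length is the distance from the TCP to the fingertips, in mm); z points along the fingers, y is the direction in which the jaws open and shut (so a half turn about z gives the same grasp; the last joint's range is limited). The gripper opens to 85 mm and grips with 20 to 120 N. Pads are 22 mm wide; open, the fingers measure 114 mm over their backs; the gripper's body (76 mm by 85 mm) begins 54 mm behind the grasp point. The pads swing forward as they close: fully open they stand 13 mm farther back than shut.
Start: joints at [-0.973, 0.501, -0.427, 1.55, 0.221, 1.138, -0.21], TCP at [213.54, 613.922, 248.31] pointing down, gripper open.
Joint ranges: [-2.88, 2.88], [-0.31, 2.03], [-1.54, 1.56], [0.2, 2.42], [-1.41, 4.55], [0.19, 2.02], [-2.57, 2.57]. Speed limits (rad/s): [2.57, 2.57, 3.14, 3.14, 3.14, 3.14, 3.14].

## Interface

Orientations are given as [roll, pitch, yaw] about the fixed x, y, z axes, in that order (R = Rz(yaw) Ry(pitch) Rx(roll)).
In Python, from plant import state, cams, order, ctrl gives the robot as it stands.
- The arm moves only by the tool drive_tool, never from a script. Its argument "series" is a list of rows, each a list of 3 entries, a list of its own where there are three numbers: the shift along the tool's x, y, z in m, then the turn, a rotation vector about the tool's x, y, z in rad, then the opening, from 0 (shut) to 1 (fully open). In form: [[[x, y, z], [rx, ry, rz], jaw], ...]. A call has 1 to 5 rows; each row shifts and turns the pose as measured when the row begins, along the tool's axes as they then stand; what a row does not reach is not made up. A row lasts 1/10 s, in which the tool goes at most 50 mm and 8.59 degrees, less where a joint would pass 70% of its speed; a pose out of reach is approached as far as the arm can. A call is refused whole if a number of a shift passes 0.05 or a number of a turn 0.15, either way. A call with a gripper value outside its range is refused whole. The fingers move at their own pace and stop on an object; "newtons" is the grip in N (left out, the last holds). Time passes only in rows, so rows that do not move let the fingers close. It gives the time, the measured TCP pose, the force and the opening at its end, in the units of the state.
- state(): the state, without advancing time (a new reading comes with each control period).
- cams.grab_frame(name): name is "scene" or "top"; returns the picture (384x512x3 uint8, red, green, blue); there is no depth.
- cams.camera_info(name): a dict with "camera_matrix" (3x3 intrinsics, pixels), "rvec" (rotation vector, rad) and "tvec" (3), from world to camera coordinates, as OpenCV has them. Camera axes: x right, y down, z forward; pixel columns grow to the right and rows downward; lengths in mm; the calibration is good to about 2 mm. A picture is of the moment at which its call begins. camera_info takes no time and is no camera call.
- order.finish_job(): hands the job in, once; it reports no verdict.
The state is a dict: "time": time; "q": joint angles; "qd": joint speeds; "joint_efforts": joint torques, N m; "tcp_pos": TCP position; "tcp_rot": TCP orientation; "force": force on the tool from outside, world axes, zero at the start; "moment": the same for the moment, N m; "grip_width": finger opening in mm.
Only numpy, scipy, OpenCV 4.12 (cv2) and the standard library are available. Lean on these libraries where they do the work, as an engineer would, in place of code of your own. Each camera call takes 0.05 s, during which the arm holds its last target.

## Task

Pack the puncture kit: lift the tyre lever, the valve tool and the round aluminium tin out of the enamel tray and put them into the open steel case; then fold the lid shut and push the steel pin from its timber block fully down through the lined-up holes of the two hasp tabs, until its collar sits on the lid's tab. Finish while still holding: keep hold of the pin and keep it pressed down with a push of about 10 N so the two halves stay tight together, and do not let go. Leave the mug, the spanner and the bearing cup where they are.

Things in the scene. Friction and masses are not known exactly. Their poses are not given: they have to be found in the camera images.
- case: lower half of a grey steel kit case, fixed; outside 200 (its x) x 160 (its y) x 40 mm high, walls and floor 4 mm, open on top. Origin: centre of its underside. The lid's hinge line runs along x on the -y side (y = -80 mm, height 40 mm); a steel hasp tab (44 x 36 mm, 12 mm thick, top at 40 mm, free space under it) stands out of the middle of the +y side
- lid (a joint): hinge angle of the case's lid, rad: 0 shut, pi/2 upright, starts open at 1.75 to 2.05 leaning outwards, stop at 2.1; stiff hinge: the lid stays where it is left, about 5 N at its free edge moves it. Shut, its top is 56 mm high and its tab lies on the lower tab, holes in line
- lid_edge (a point): middle of the lid's free edge on its outer face. The lid is a shallow shell 200 x 160 x 16 mm, wall 4 mm: this point is 160 mm from the hinge line along the lid and 16 mm outwards of it. Axes of the lid: y from hinge to free edge, z outwards (up when shut)
- lid_hole (a point): centre of the hole (13 mm diameter, right through) in the lid's hasp tab (44 x 36 mm, 8 mm thick, middle of the free edge, underside in the lid's rim plane), at the tab's outer face, which is up when shut; 178 mm from the hinge line
- case_hole (a point): centre of the hole (13 mm diameter, right through) in the lower tab, at that tab's top face, 98 mm along +y from the case's centre and 40 mm high
- tray: white enamel tray with a thin blue rim, standing fast, 300 (its x) x 170 (its y) x 20 mm high, walls and floor 3 mm, a steel spring clip on its +y rim near the +x corner. Origin: centre of its underside
- lever: steel tyre lever, a flat bar 116 mm long (its y), 14 mm wide (its x), 10 mm thick, both ends thinned and curving up a little, lying flat in the tray. Origin: centre of its underside
- valve_tool: valve tool, a small steel T lying flat in the tray: round shank 12 mm thick along its y from y = -34 mm to the cross bar (46 mm long in x, 12 mm square) at y = +22 mm. Origin: under the shank near its middle, on the underside
- tin: closed round aluminium tin, 48 mm diameter, 20 mm high, lying flat in the tray. Origin: centre of its underside
- pin: steel pin upright in a fixed timber block (45 x 45 x 36 mm): shank 10 mm diameter, 30 mm long, tapered tip; then a collar 26 mm diameter, 4 mm thick, resting on the block; then a knob 16 mm diameter, 30 mm tall to hold it by; 64 mm in all. Origin: the tip (lower end), z up along the pin: the collar's underside is at z = 30 mm
- mug: white mug, 80 mm wide and high, bystander. Origin: centre of its underside
- spanner: spanner 160 mm long lying on the boards, bystander
- bearing_cup: dark steel ring 44 mm wide, 14 mm high, bystander. Origin: centre of its underside
Not all that is in view belongs to the job. What is shaped like the valve_tool but brown is not meant. Leave any pink look-alike of the tin alone.

How it is judged (in metres and radians):
On the way, in this order (a step that is already met when the one before it is completed fails the run):
1. lever, valve tool and tin lie inside the case, the lid still open (x of lever in the frame of case between -0.096 and 0.096 m and y of lever in the frame of case between -0.076 and 0.076 m and z of lever in the frame of case between 0 and 0.045 m and x of valve_tool in the frame of case between -0.096 and 0.096 m and y of valve_tool in the frame of case between -0.076 and 0.076 m and z of valve_tool in the frame of case between 0 and 0.045 m and x of tin in the frame of case between -0.096 and 0.096 m and y of tin in the frame of case between -0.076 and 0.076 m and z of tin in the frame of case between 0 and 0.045 m and value of joint lid above 0.5 rad), for 0.2 s.
2. the lid is folded shut over them (x of lever in the frame of case between -0.096 and 0.096 m and y of lever in the frame of case between -0.076 and 0.076 m and z of lever in the frame of case between 0 and 0.045 m and x of valve_tool in the frame of case between -0.096 and 0.096 m and y of valve_tool in the frame of case between -0.076 and 0.076 m and z of valve_tool in the frame of case between 0 and 0.045 m and x of tin in the frame of case between -0.096 and 0.096 m and y of tin in the frame of case between -0.076 and 0.076 m and z of tin in the frame of case between 0 and 0.045 m and value of joint lid below 0.06 rad), for 0.2 s.
3. the pin is home through both holes (z of pin in the frame of case_hole below -0.018 m and horizontal distance between pin and case_hole below 0.006 m and angle between pin's own z axis and vertical below 0.2 rad), for 0.2 s.
At the end, for the whole second after the job is handed in: Lever, valve tool and tin inside the case; lid shut (under 0.03 rad); pin upright through both holes, collar within 4 mm of the lid's tab; the fingers still on the pin, which presses the lid with at least 4 N; bystanders within 40 mm of their places (all of step 3 and x of lever in the frame of case between -0.096 and 0.096 m and y of lever in the frame of case between -0.076 and 0.076 m and z of lever in the frame of case between 0 and 0.045 m and x of valve_tool in the frame of case between -0.096 and 0.096 m and y of valve_tool in the frame of case between -0.076 and 0.076 m and z of valve_tool in the frame of case between 0 and 0.045 m and x of tin in the frame of case between -0.096 and 0.096 m and y of tin in the frame of case between -0.076 and 0.076 m and z of tin in the frame of case between 0 and 0.045 m and value of joint lid below 0.03 rad and contact force between pin and lid above 4 N and contact force between the fingers and pin above 4 N); the arm keeps its last pose, push and grip.
It fails at once if the mug is pushed away (40 mm or more) (distance of mug from where it was at the start of the episode above 0.04 m).
It fails at once if the spanner is pushed away (40 mm or more) (distance of spanner from where it was at the start of the episode above 0.04 m).
It fails at once if the bearing cup is pushed away (40 mm or more) (distance of bearing_cup from where it was at the start of the episode above 0.04 m).
It also fails if it takes over 72 s, if anything falls off the work surface, if the arm or the gripper's body presses on something with over 40 N, if the wrist force passes 120 N, or if a joint passes its speed limit or range.

## Working session

There is one attempt and no reset: what is moved stays moved. The work goes in short steps, Python scripts to look and compute and a tool call to move; the robot and the scene stay as the last step left them, time stands still between calls to the robot, and variables do not carry over. Pictures are saved under pics/ and viewed, and the job is handed in when it is done.

Besides the shell and the picture viewer there is one more tool, called after "Call:" as name(argument=value, ...), one argument or row to a line, values as JSON. drive_tool: Moves the arm, as the interface text tells. Its arguments: {"type":"object","properties":{"series":{"type":"array"},"newtons":{"type":"number"}},"required":["series"]}

```bash
ls; mkdir -p pics
cat > h.py <<'E'
import numpy as np,cv2
from plant import state,cams,order,ctrl
def info(n):
    i=cams.camera_info(n);K=np.array(i["camera_matrix"],float);R=cv2.Rodrigues(np.array(i["rvec"],float))[0];t=np.array(i["tvec"],float).ravel();return K,R,t
def ray(n,u,v):
    K,R,t=info(n);d=R.T@np.linalg.inv(K)@np.array([u,v,1.]);return -R.T@t,d
def onz(n,u,v,z):
    c,d=ray(n,u,v);return c+d*(z-c[2])/d[2]
def proj(n,p):
    K,R,t=info(n);q=K@(R@np.array(p,float)+t);return q[:2]/q[2]
def save(n,f,crop=None,s=1):
    im=cams.grab_frame(n);cv2.imwrite('pics/raw_'+f+'.png',im[:,:,::-1])
    o=im if crop is None else im[crop[1]:crop[3],crop[0]:crop[2]]
    cv2.imwrite('pics/'+f+'.png',cv2.resize(o[:,:,::-1],None,fx=s,fy=s,interpolation=cv2.INTER_CUBIC));return im
E
python3 - <<'E'
from h import *
save('scene','s0',s=1.5);save('top','t0',s=1.5)
print(state()); print(ctrl.nose_length, [x for x in dir(ctrl) if x[0]!='_'])
for n in('scene','top'):
    K,R,t=info(n);print(n,K.round(1).tolist(),(-R.T@t).round(0),R.round(2).tolist())
E
```

```text
pics
{'time': 0.1, 'q': array([-0.97282541,  0.50180189, -0.42681468,  1.55134266,  0.22078674,
        1.13826656, -0.21029273]), 'qd': array([ 0.00030513,  0.00170136, -0.00108841, -0.0012476 , -0.00126615,
        0.00049415, -0.00056597]), 'joint_efforts': array([-1.08444566e-02, -5.70816708e+01, -5.83813012e+00, -2.81746763e+01,
        1.06400551e-02,  5.69966709e-03, -3.27019073e-06]), 'tcp_pos': array([213.39262413, 613.35117797, 247.33483947]), 'tcp_rot': array([-3.13982748e+00, -9.60132312e-05,  2.80687742e+00]), 'force': array([-0.14935376,  0.07025561, -0.3965526 ]), 'moment': array([-0.01491638,  0.03640068, -0.02848373]), 'grip_width': 85.14329135401763}
17.0 ['PlanningError', 'nose_length']
scene [[461.4, 0.0, 257.0], [0.0, 461.4, 191.9], [0.0, 0.0, 1.0]] [1192. -505. 1080.] [[0.68, 0.74, 0.01], [0.56, -0.51, -0.65], [-0.47, 0.45, -0.76]]
top [[432.4, 0.0, 253.6], [0.0, 432.4, 193.1], [0.0, 0.0, 1.0]] [ 369.  115. 1035.] [[-0.09, -1.0, 0.01], [-0.98, 0.09, -0.2], [0.2, -0.02, -0.98]]
```

View pics/s0.png

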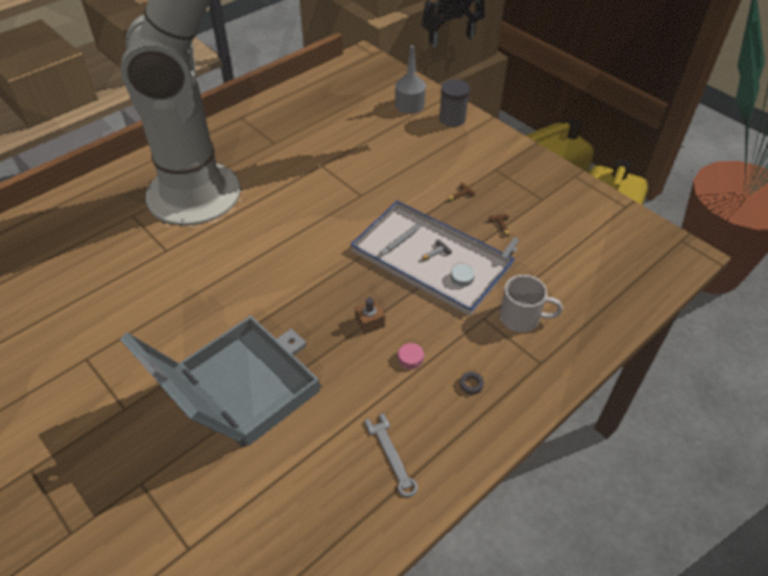

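View pics/t0.png

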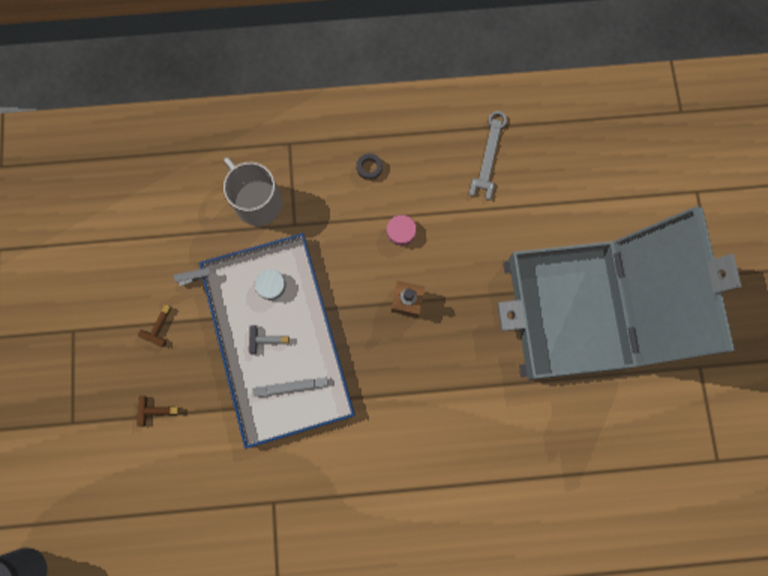

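The top view shows the tray (px ~185,227) holding the tin, T-tool and lever. The pin block is at (272,199) and the case at (390,205), with the lid leaning to the right. I'll take close crops next.

Run:
```python
import cv2
a=cv2.imread('pics/raw_t0.png');b=cv2.imread('pics/raw_s0.png')
cv2.imwrite('pics/t1.png',cv2.resize(a[150:300,85:285],None,fx=4,fy=4,interpolation=cv2.INTER_CUBIC))
cv2.imwrite('pics/t2.png',cv2.resize(a[130:260,320:500],None,fx=4,fy=4,interpolation=cv2.INTER_CUBIC))
```

```text
(no output)
```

View pics/t1.png

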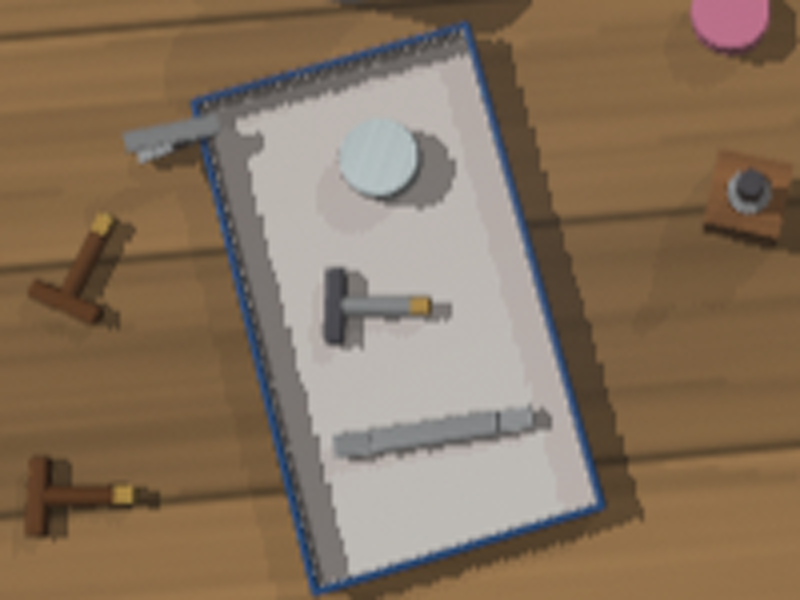

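View pics/t2.png

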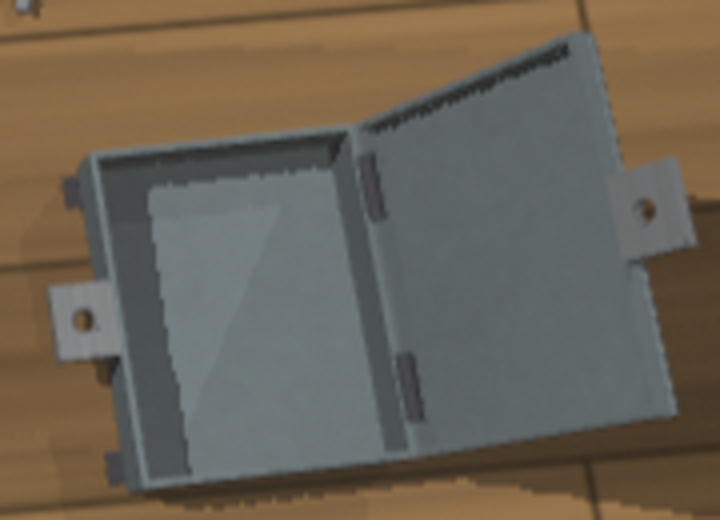

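```bash
cat >> h.py <<'E'
def c1(p):return (85+(p[0]+.5)/4-.5,150+(p[1]+.5)/4-.5)
def c2(p):return (320+(p[0]+.5)/4-.5,130+(p[1]+.5)/4-.5)
E
python3 - <<'E'
from h import *
b=cv2.imread('pics/raw_s0.png')
cv2.imwrite('pics/s1.png',cv2.resize(b[130:230,225:375],None,fx=5,fy=5,interpolation=cv2.INTER_CUBIC))
cv2.imwrite('pics/s2.png',cv2.resize(b[190:300,70:220],None,fx=5,fy=5,interpolation=cv2.INTER_CUBIC))
g=lambda n,c,p,z:print(n,onz('top',*c(p),z).round(1))
g('tin',c1,(378,157),23)
for p in[(336,270),(336,342),(336,306),(430,306)]:g('T',c1,p,13)
for p in[(335,446),(548,418),(372,443),(497,424)]:g('lev',c1,p,13)
for p in[(195,103),(466,25),(603,507),(316,592)]:g('tray',c1,p,20)
for p in[(92,156),(353,129),(410,452),(135,491),(83,320)]:g('case',c2,p,40)
g('pin',c1,(751,183),70)
for p in[(720,152),(790,166),(775,235),(706,223)]:g('blk',c1,p,36)
for p in[(586,33),(676,412),(646,210)]:
  for z in(140,160,190):g('lid',c2,p,z)
E
```

```text
tin [602.6 266.9  23. ]
T [538.3 297.   13. ]
T [495.3 299.1  13. ]
T [516.7 298.1  13. ]
T [511.8 242.6  13. ]
lev [434.6 302.7  13. ]
lev [439.8 177.7  13. ]
lev [434.5 281.1  13. ]
lev [439.  207.7  13. ]
tray [646.3 375.4  20. ]
tray [680.8 209.4  20. ]
tray [385.8 149.5  20. ]
tray [352.9 316.3  20. ]
case [ 613.8 -125.7   40. ]
case [ 616.7 -283.5   40. ]
case [ 423.2 -285.2   40. ]
case [ 415.2 -124.4   40. ]
case [ 516.2 -107.6   40. ]
pin [558.   49.3  70. ]
blk [584.9  63.4  36. ]
blk [572.8  23.1  36. ]
blk [532.5  36.   36. ]
blk [543.2  75.6  36. ]
lid [ 634.3 -378.8  140. ]
lid [ 628.4 -367.8  160. ]
lid [ 619.5 -351.2  190. ]
lid [ 426.1 -386.7  140. ]
lid [ 424.8 -375.5  160. ]
lid [ 422.9 -358.7  190. ]
lid [ 533.9 -392.1  140. ]
lid [ 530.2 -380.8  160. ]
lid [ 524.7 -363.8  190. ]
```

View pics/s1.png

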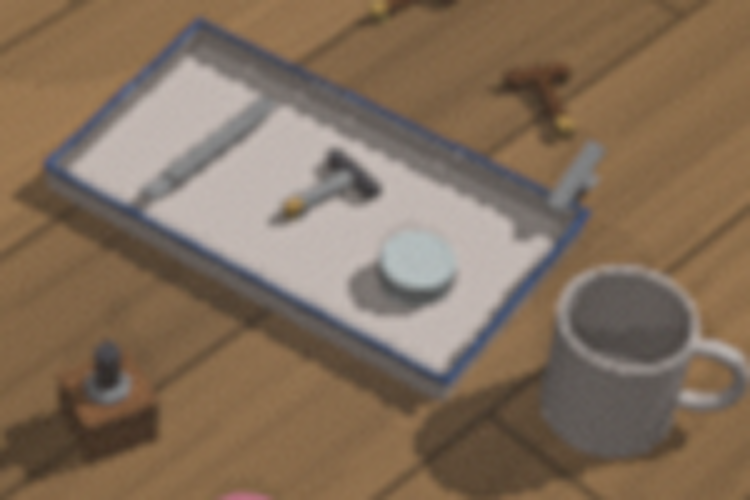

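View pics/s2.png

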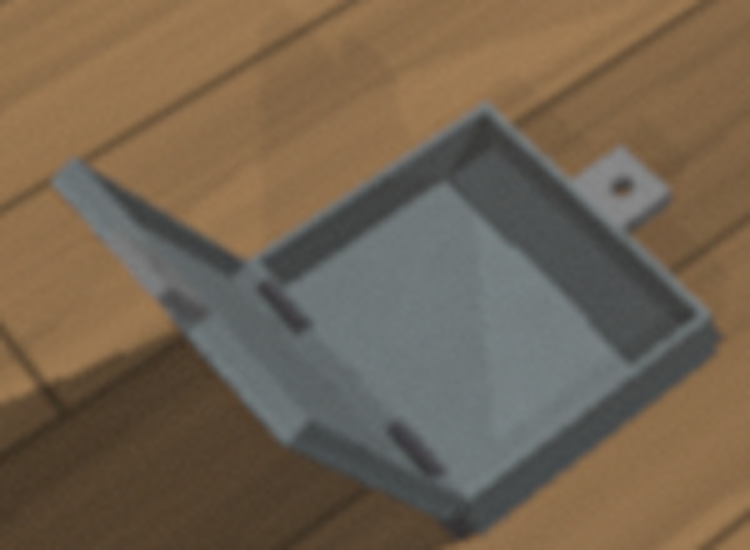

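Candidates in the pictures (top view pixels):
- **T-shapes:** the grey T in the tray at (180,226) is the valve tool. The brown ones at (105,217) and (100,274) are not.
- **Discs:** the silver disc in the tray at (180,189) is the tin. The pink disc at (267,153) and the dark ring at (246,111) are not.
- **Bars:** the lever is in the tray at (193,258). The spanner at (327,103) is not.

The close crops confirm these choices. Next I'll cross-check the positions with the scene view.

Run:
```python
from h import *
def s1(p):return (225+(p[0]+.5)/5-.5,130+(p[1]+.5)/5-.5)
def s2(p):return (70+(p[0]+.5)/5-.5,190+(p[1]+.5)/5-.5)
for n,p,z in[('tin',s1((418,257)),23),('pin',s1((107,350)),70),('Tbar',s1((352,175)),13),('Ttip',s1((290,208)),13),('lev1',s1((268,103)),15),('lev2',s1((147,195)),15),('hole',s2((623,186)),40),('casec',s2((487,106)),40),('casec2',s2((712,316)),40),('hing2',s2((462,508)),40)]:
  print(n,onz('scene',*p,z).round(1))
def tri(a,b):
  (c,d),(e,f)=ray('top',*a),ray('scene',*b)
  A=np.stack([d,-f],1);k=np.linalg.lstsq(A,e-c,rcond=None)[0];P,Q=c+d*k[0],e+f*k[1];return ((P+Q)/2).round(1),np.linalg.norm(P-Q).round(1)
print(tri(c1((378,157)),s1((418,257))),tri(c1((751,183)),s1((107,350))),tri(c2((83,320)),s2((623,186))))
```

```text
tin [604.3 266.   23. ]
pin [560.7  48.   70. ]
Tbar [521.4 293.6  13. ]
Ttip [515.4 243.4  13. ]
lev1 [439.2 298.2  15. ]
lev2 [447.7 182.4  15. ]
hole [ 518.8 -108.1   40. ]
casec [ 421.6 -131.1   40. ]
casec2 [ 618.9 -125.5   40. ]
hing2 [ 623.6 -289.7   40. ]
(array([603.1, 267.3,  21.1]), np.float64(0.3)) (array([558.7,  49.4,  67.1]), np.float64(0.6)) (array([ 516.9, -107.6,   37.6]), np.float64(1.2))
```

```bash
cat >> h.py <<'E'
from scipy.spatial.transform import Rotation as Ro
def go(p,yaw=None):
    s=state();R=Ro.from_euler('xyz',s['tcp_rot'])
    d=R.inv().apply(np.array(p,float)-s['tcp_pos'])
    T=Ro.from_euler('xyz',[np.pi,0,yaw if yaw is not None else s['tcp_rot'][2]])
    print('t',round(s['time'],2),'pos',s['tcp_pos'].round(1),'rot',s['tcp_rot'].round(3),'F',s['force'].round(1),'w',round(s['grip_width'],1),'q7',s['q'][6].round(2))
    print('shift m',(d/1000).round(4),'turn',(R.inv()*T).as_rotvec().round(3))
E
python3 - <<'E'
from h import *
print(onz('top',167,125,80))
go((603.3,266.5,110))
E
```

```text
[743.93584661 278.1113104   80.        ]
t 0.1 pos [213.4 613.4 247.3] rot [-3.14  -0.     2.807] F [-0.1  0.1 -0.4] w 85.1 q7 -0.21
shift m [-0.4822 -0.1993  0.1376] turn [-0.002 -0.     0.   ]
```

Call:
drive_tool(
  series=[
    [[-0.044,-0.018,0.01],[0,0,0],1],
    [[-0.044,-0.018,0.01],[0,0,0],1],
    [[-0.044,-0.018,0.01],[0,0,0],1],
    [[-0.044,-0.018,0.01],[0,0,0],1],
    [[-0.044,-0.018,0.01],[0,0,0],1],
  ],
  newtons=40,
)

```text
time: 0.6
tcp_pos: [386.5, 459.8, 194.5]
tcp_rot: [3.14, -0.008, 2.826]
force: [-0.4, -0.1, 0.8]
grip_width: 85.4
```

Call:
drive_tool(
  series=[
    [[-0.044,-0.018,0.01],[0,0,0],1],
    [[-0.044,-0.018,0.01],[0,0,0],1],
    [[-0.044,-0.018,0.01],[0,0,0],1],
    [[-0.044,-0.018,0.01],[0,0,0],1],
    [[-0.044,-0.018,0.01],[0,0,0],1],
  ],
)

```text
time: 1.1
tcp_pos: [570.8, 299.5, 139.6]
tcp_rot: [-3.141, -0.009, 2.827]
force: [-0.6, 1.0, -0.1]
grip_width: 85.5
```

```bash
python3 -c "
from h import *
go((603.3,266.5,110),2.807)"
```

```text
t 1.1 pos [570.8 299.5 139.6] rot [-3.141 -0.009  2.827] F [-0.6  1.  -0.1] w 85.5 q7 0.58
shift m [-0.0414 -0.0213  0.0292] turn [-0.001 -0.009  0.02 ]
```

Call:
drive_tool(
  series=[
    [[-0.041,-0.021,0.02],[0,-0.009,-0.02],1],
    [[0,0,0.03],[0,0,0],1],
    [[0,0,0.03],[0,0,0],1],
    [[0,0,0],[0,0,0],1],
  ],
)

```text
time: 1.5
tcp_pos: [610.4, 252.8, 54.5]
tcp_rot: [-3.134, 0.004, 2.831]
force: [-0.8, -1.0, 0.6]
grip_width: 85.4
```

```bash
python3 -c "
from h import *
go((603.3,266.5,23),2.807)
save('top','t3',(85,150,285,300),4)"
```

```text
t 1.5 pos [610.4 252.8  54.5] rot [-3.134  0.004  2.831] F [-0.8 -1.   0.6] w 85.4 q7 0.63
shift m [0.011  0.0111 0.0314] turn [-0.007  0.004  0.024]
```

View pics/t3.png

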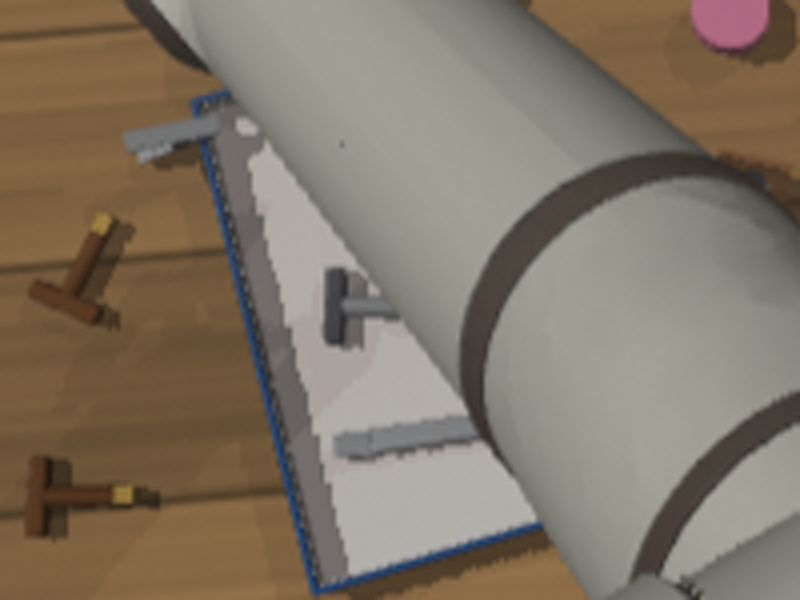

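The arm blocks the top view here, and the moves carry on a little after each row. I'll correct in small settled steps.

Call:
drive_tool(
  series=[
    [[0.011,0.011,0],[-0.007,0.004,0.024],1],
    [[0,0,0],[0,0,0],1],
    [[0,0,0],[0,0,0],1],
  ],
)

```text
time: 1.85
tcp_pos: [605.2, 270.7, 60.5]
tcp_rot: [3.136, 0.004, 2.81]
force: [0.9, -0.8, 1.0]
grip_width: 85.1
```

```bash
python3 -c "
from h import *
go((603.3,266.5,23),2.807)
save('scene','s3',(225,100,375,200),5)"
```

```text
t 1.85 pos [605.2 270.7  60.5] rot [3.136 0.004 2.81 ] F [ 0.9 -0.8  1. ] w 85.1 q7 0.6
shift m [ 0.0005 -0.0048  0.0375] turn [0.005 0.004 0.003]
```

View pics/s3.png

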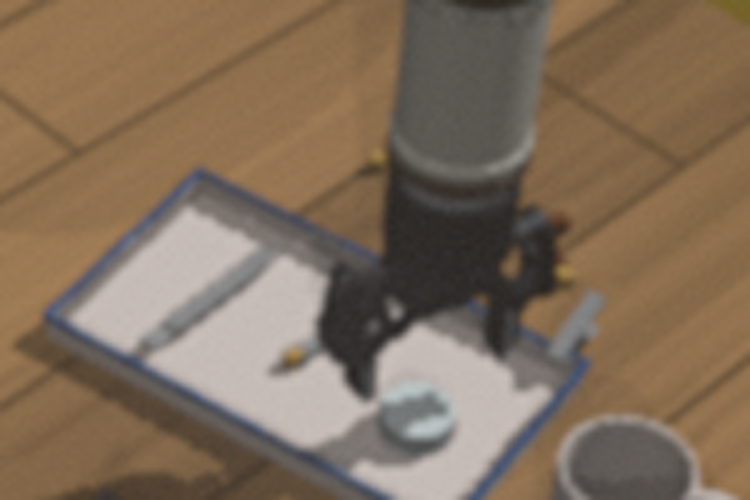

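The open gripper stands above the tin (crop 417,412), with one finger on each side. I'll go down and close.

Call:
drive_tool(
  series=[
    [[0,-0.004,0.018],[0.004,0.004,0],1],
    [[0,0,0.016],[0,0,0],1],
    [[0,0,0],[0,0,0],1],
    [[0,0,0],[0,0,0],1],
  ],
)

```text
time: 2.3
tcp_pos: [604.9, 266.9, 25.2]
tcp_rot: [3.139, 0.002, 2.811]
force: [0.7, 0.1, -0.3]
grip_width: 85.0
```

```bash
python3 -c "
from h import *
go((603.3,266.5,23),2.807)"
```

```text
t 2.3 pos [604.9 266.9  25.2] rot [3.139e+00 2.000e-03 2.811e+00] F [ 0.7  0.1 -0.3] w 85.0 q7 0.59
shift m [ 0.0014 -0.0009  0.0022] turn [0.003 0.002 0.004]
```

Call:
drive_tool(
  series=[
    [[0.001,0,0.003],[0,0,0],0.3],
    [[0,0,0],[0,0,0],0.3],
    [[0,0,0],[0,0,0],0.3],
    [[0,0,0],[0,0,0],0.3],
    [[0,0,0],[0,0,0],0.3],
  ],
)

```text
time: 2.8
tcp_pos: [604.3, 267.2, 22.4]
tcp_rot: [3.139, 0.002, 2.81]
force: [0.3, 0.5, -1.0]
grip_width: 46.2
```

Call:
drive_tool(
  series=[
    [[0,0,0],[0,0,0],0.3],
    [[0,0,0],[0,0,0],0.3],
    [[0,0,0],[0,0,0],0.3],
  ],
)

```text
time: 3.1
tcp_pos: [604.4, 267.2, 22.6]
tcp_rot: [3.139, 0.002, 2.81]
force: [-0.7, -0.4, -0.2]
grip_width: 46.5
```

Call:
drive_tool(
  series=[
    [[0,0,-0.045],[0,0,0],0.3],
    [[0,0,-0.045],[0,0,0],0.3],
    [[-0.012,-0.042,0],[0,0,0],0.3],
    [[-0.012,-0.042,0],[0,0,0],0.3],
    [[-0.012,-0.042,0],[0,0,0],0.3],
  ],
)

```text
time: 3.6
tcp_pos: [595.6, 144.3, 114.2]
tcp_rot: [3.134, -0.001, 2.826]
force: [0.6, 0.1, -0.5]
grip_width: 46.4
```

Call:
drive_tool(
  series=[
    [[-0.012,-0.042,0],[0,0,0],0.3],
    [[-0.012,-0.042,0],[0,0,0],0.3],
    [[-0.012,-0.042,0],[0,0,0],0.3],
    [[-0.012,-0.042,0],[0,0,0],0.3],
    [[-0.012,-0.042,0],[0,0,0],0.3],
  ],
)

```text
time: 4.1
tcp_pos: [586.9, -81.8, 114.1]
tcp_rot: [3.133, 0.002, 2.828]
force: [1.3, -0.0, -0.3]
grip_width: 46.2
```

```bash
python3 -c "
from h import *
go((575,-205,60),2.81)"
```

```text
t 4.1 pos [586.9 -81.8 114.1] rot [3.133e+00 2.000e-03 2.828e+00] F [ 1.3 -0.  -0.3] w 46.2 q7 1.21
shift m [-0.0265 -0.1214  0.0531] turn [0.009 0.002 0.018]
```

Call:
drive_tool(
  series=[
    [[-0.009,-0.04,0],[0,0,0.018],0.3],
    [[-0.009,-0.04,0.01],[0,0,0],0.3],
    [[-0.008,-0.03,0.02],[0,0,0],0.3],
    [[0,0,0.02],[0,0,0],0.3],
    [[0,0,0],[0,0,0],0.3],
  ],
)

```text
time: 4.6
tcp_pos: [574.5, -211.4, 63.4]
tcp_rot: [3.138, 0.007, 2.795]
force: [-0.3, 1.3, -0.4]
grip_width: 46.3
```

```bash
python3 -c "
from h import *
go((575,-205,26),2.81)
save('scene','s4',(60,150,240,300),4)"
```

```text
t 4.6 pos [ 574.5 -211.4   63.4] rot [3.138 0.007 2.795] F [-0.3  1.3 -0.4] w 46.3 q7 1.38
shift m [0.002  0.006  0.0374] turn [ 0.003  0.007 -0.015]
```

View pics/s4.png

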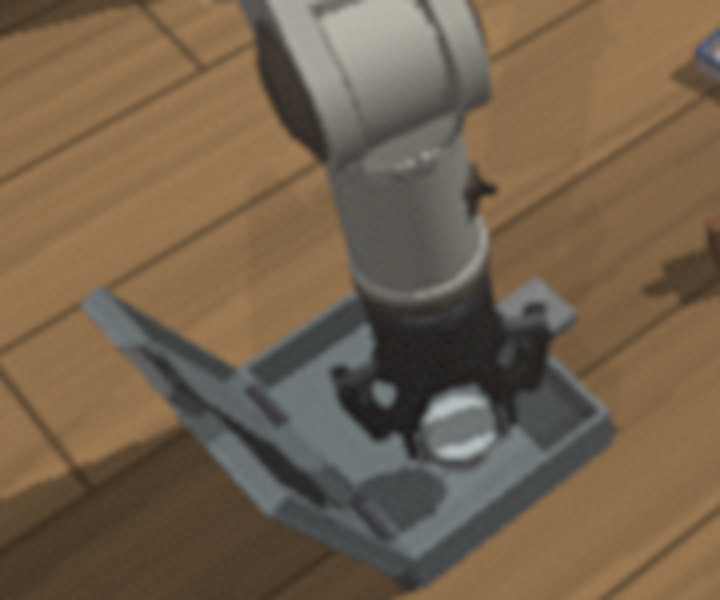

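The tin (crop 458,425) is held level above the open case. I'll lower it and let go.

Call:
drive_tool(
  series=[
    [[0,0.005,0.02],[0,0,0],0.3],
    [[0,0,0.014],[0,0,0],0.3],
    [[0,0,0],[0,0,0],0.3],
    [[0,0,0],[0,0,0],0.3],
  ],
)

```text
time: 5.05
tcp_pos: [581.1, -204.8, 33.9]
tcp_rot: [3.138, 0.015, 2.8]
force: [0.3, -0.7, -0.7]
grip_width: 46.4
```

Call:
drive_tool(
  series=[
    [[0,0,0.001],[0,0,0],0.8],
    [[0,0,0],[0,0,0],0.8],
    [[0,0,0],[0,0,0],0.8],
  ],
)

```text
time: 5.35
tcp_pos: [583.0, -204.3, 35.4]
tcp_rot: [3.137, 0.018, 2.801]
force: [-0.5, 0.6, 0.2]
grip_width: 68.1
```

```bash
python3 -c "
from h import *
print(state()['q'].round(2),state()['qd'].round(3))
go((575,-205,150),2.81)
"
```

```text
[ 0.46  0.68 -0.22  1.78  0.21  0.68  1.36] [ 0.001 -0.009 -0.001 -0.003  0.001  0.003 -0.   ]
t 5.35 pos [ 583.  -204.3   35.4] rot [3.137 0.018 2.801] F [-0.5  0.6  0.2] w 68.1 q7 1.36
shift m [ 0.0052 -0.0028 -0.1147] turn [ 0.004  0.018 -0.008]
```

```bash
cat >> h.py <<'E'
def plan(p,yaw,n):
    s=state();R=Ro.from_euler('xyz',s['tcp_rot']);y0=s['tcp_rot'][2];go(p,yaw)
    d=(np.array(p,float)-s['tcp_pos'])/1000/n
    for i in range(n):
        y=y0+(yaw-y0)*i/n
        print((Ro.from_euler('xyz',[np.pi,0,y]).inv().apply(d)).round(3).tolist(),round(-(yaw-y0)/n,3))
E
python3 -c "
from h import *
plan((516,279,150),1.483,12)"
```

```text
t 5.35 pos [ 583.  -204.3   35.4] rot [3.137 0.018 2.801] F [-0.5  0.6  0.2] w 68.1 q7 1.36
shift m [ 0.2223  0.4338 -0.1168] turn [0.016 0.013 1.318]
[0.019, 0.036, -0.01] 0.11
[0.023, 0.034, -0.01] 0.11
[0.026, 0.031, -0.01] 0.11
[0.029, 0.028, -0.01] 0.11
[0.032, 0.025, -0.01] 0.11
[0.035, 0.021, -0.01] 0.11
[0.037, 0.017, -0.01] 0.11
[0.039, 0.013, -0.01] 0.11
[0.04, 0.009, -0.01] 0.11
[0.04, 0.004, -0.01] 0.11
[0.041, -0.0, -0.01] 0.11
[0.04, -0.005, -0.01] 0.11
```

Call:
drive_tool(
  series=[
    [[0,0,-0.045],[0,0,0],0.8],
    [[0,0,-0.045],[0,0,0],0.8],
    [[0.019,0.036,0],[0,0,0.11],0.6],
    [[0.023,0.034,0],[0,0,0.11],0.6],
    [[0.026,0.031,0],[0,0,0.11],0.6],
  ],
)

```text
time: 5.85
tcp_pos: [565.4, -90.5, 129.3]
tcp_rot: [3.132, 0.021, 2.445]
force: [0.1, 0.9, -0.2]
grip_width: 51.1
```

Call:
drive_tool(
  series=[
    [[0.029,0.028,0],[0,0,0.11],0.6],
    [[0.032,0.025,0],[0,0,0.11],0.6],
    [[0.035,0.021,0],[0,0,0.11],0.6],
    [[0.037,0.017,0],[0,0,0.11],0.6],
    [[0.039,0.013,0],[0,0,0.11],0.6],
  ],
)

```text
time: 6.35
tcp_pos: [545.6, 118.5, 131.7]
tcp_rot: [3.115, 0.014, 1.868]
force: [1.1, 0.7, -1.0]
grip_width: 51.2
```

```bash
python3 -c "
from h import *
save('top','t4',(300,110,500,260),4)
plan((516,279,90),1.483,3)"
```

```text
t 6.4 pos [544.3 129.4 132. ] rot [3.113 0.008 1.871] F [-0.2  8.   0.6] w 51.3 q7 -0.05
shift m [0.1516 0.016  0.0413] turn [0.03  0.002 0.388]
[0.05, 0.006, 0.014] 0.129
[0.051, -0.001, 0.014] 0.129
[0.05, -0.007, 0.014] 0.129
```

View pics/t4.png

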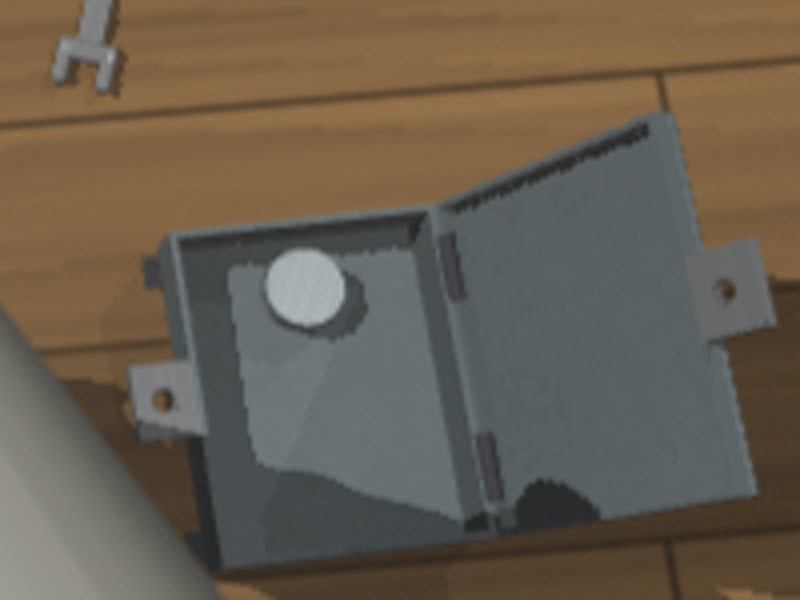

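The tin lies flat in the case, at crop (306,287). Next is the valve tool.

Call:
drive_tool(
  series=[
    [[0.048,0.006,0],[-0.01,0,0.13],0.6],
    [[0.045,0,0],[0.01,0,0.13],0.6],
    [[0.035,-0.005,0.01],[0.01,0,0.1],0.6],
    [[0,0,0.01],[0,0,0],0.6],
    [[0,0,0],[0,0,0],0.6],
  ],
)

```text
time: 6.9
tcp_pos: [524.1, 254.1, 113.9]
tcp_rot: [3.117, -0.008, 1.506]
force: [-0.7, -0.5, -0.6]
grip_width: 51.1
```

```bash
python3 -c "
from h import *
plan((516,279,60),1.483,1)"
```

```text
t 6.9 pos [524.1 254.1 113.9] rot [ 3.117 -0.008  1.506] F [-0.7 -0.5 -0.6] w 51.1 q7 -0.59
shift m [ 0.0239 -0.0111  0.0538] turn [ 0.024 -0.008  0.023]
[0.024, -0.01, 0.054] 0.023
```

Call:
drive_tool(
  series=[
    [[0.023,-0.009,0.02],[0.024,-0.008,0.023],0.6],
    [[0,0,0.03],[0,0,0],0.6],
    [[0,0,0],[0,0,0],0.6],
    [[0,0,0],[0,0,0],0.6],
  ],
)

```text
time: 7.3
tcp_pos: [520.6, 274.4, 65.8]
tcp_rot: [3.138, -0.001, 1.481]
force: [-0.2, -0.1, 0.6]
grip_width: 51.4
```

```bash
python3 -c "
from h import *
plan((516,279,22),1.483,1)
save('scene','s5',(225,100,375,200),5)"
```

```text
t 7.3 pos [520.6 274.4  65.8] rot [ 3.138e+00 -1.000e-03  1.481e+00] F [-0.2 -0.1  0.6] w 51.4 q7 -0.65
shift m [ 0.0041 -0.0051  0.0438] turn [ 0.004 -0.001 -0.002]
[0.004, -0.005, 0.044] -0.002
```

View pics/s5.png

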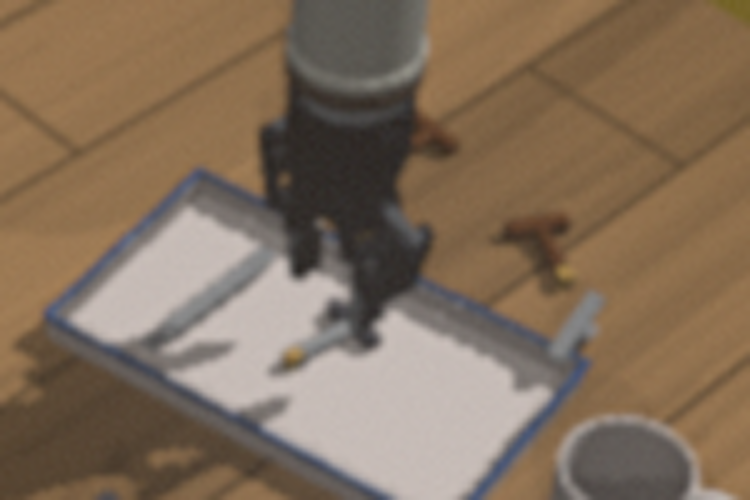

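Call:
drive_tool(
  series=[
    [[0,-0.005,0.02],[0.004,0,0],0.6],
    [[0,0,0.02],[0,0,0],0.6],
    [[0,0,0],[0,0,0],0.6],
    [[0,0,0],[0,0,0],0.6],
  ],
)

```text
time: 7.75
tcp_pos: [521.1, 271.6, 31.8]
tcp_rot: [3.134, -0.004, 1.475]
force: [-0.1, 0.9, 0.6]
grip_width: 51.4
```

```bash
python3 -c "
from h import *
plan((516,275,22),1.483,1)"
```

```text
t 7.75 pos [521.1 271.6  31.8] rot [ 3.134 -0.004  1.475] F [-0.1  0.9  0.6] w 51.4 q7 -0.65
shift m [ 0.0028 -0.0055  0.0098] turn [ 0.008 -0.004 -0.008]
[0.003, -0.005, 0.01] -0.008
```

Call:
drive_tool(
  series=[
    [[0.003,-0.005,0.009],[0.008,0,-0.008],0.6],
    [[0,0,0],[0,0,0],0.6],
    [[0,0,0],[0,0,0],0.6],
  ],
)

```text
time: 8.05
tcp_pos: [518.5, 275.7, 25.7]
tcp_rot: [3.138, -0.007, 1.482]
force: [0.3, -0.8, -0.4]
grip_width: 51.3
```

Call:
drive_tool(
  series=[
    [[0,-0.002,0.005],[0,0,0],0.6],
    [[0,0,0],[0,0,0],0.4],
    [[0,0,0.001],[0,0,0],0],
    [[0,0,0],[0,0,0],0],
    [[0,0,0],[0,0,0],0],
  ],
)

```text
time: 8.55
tcp_pos: [516.8, 276.9, 20.7]
tcp_rot: [3.137, -0.008, 1.483]
force: [0.0, -0.3, -0.4]
grip_width: 10.2
```

Call:
drive_tool(
  series=[
    [[0,0,0],[0,0,0],0],
    [[0,0,0],[0,0,0],0],
  ],
)

```text
time: 8.75
tcp_pos: [516.8, 276.9, 20.6]
tcp_rot: [3.137, -0.008, 1.483]
force: [-0.2, -0.7, 1.3]
grip_width: 10.2
```

Call:
drive_tool(
  series=[
    [[0,0,-0.045],[0,0,0],0],
    [[0,0,-0.045],[0,0,0],0],
    [[-0.04,0.001,0],[0,0,0],0],
    [[-0.044,0.002,0],[0,0,0],0],
    [[-0.044,0.002,0],[0,0,0],0],
  ],
)

```text
time: 9.25
tcp_pos: [509.0, 153.7, 110.3]
tcp_rot: [3.14, -0.01, 1.497]
force: [0.8, -0.5, -0.4]
grip_width: 10.4
```

Call:
drive_tool(
  series=[
    [[-0.044,0.002,0],[0,0,0],0],
    [[-0.044,0.002,0],[0,0,0],0],
    [[-0.044,0.002,0],[0,0,0],0],
    [[-0.044,0.002,0],[0,0,0],0],
    [[-0.044,0.002,0],[0,0,0],0],
  ],
)

```text
time: 9.75
tcp_pos: [501.9, -74.4, 108.6]
tcp_rot: [3.137, -0.01, 1.5]
force: [0.8, -0.9, -0.6]
grip_width: 10.0
```

```bash
python3 -c "
from h import *
plan((505,-205,70),1.53,3)"
```

```text
t 9.75 pos [501.9 -74.4 108.6] rot [ 3.137 -0.01   1.5  ] F [ 0.8 -0.9 -0.6] w 10.0 q7 0.05
shift m [-0.1304  0.0122  0.0374] turn [ 0.004 -0.01  -0.03 ]
[-0.043, 0.004, 0.013] -0.01
[-0.043, 0.004, 0.013] -0.01
[-0.043, 0.003, 0.013] -0.01
```

Call:
drive_tool(
  series=[
    [[-0.042,0.004,0],[0,-0.01,-0.01],0],
    [[-0.042,0.004,0],[0,0,-0.01],0],
    [[-0.028,0.002,0.015],[0,0,0],0],
    [[0,0,0.02],[0,0,0],0],
    [[0,0,0],[0,0,0],0],
  ],
)

```text
time: 10.25
tcp_pos: [502.6, -202.7, 73.0]
tcp_rot: [3.135, 0.006, 1.507]
force: [-0.1, 1.7, -0.8]
grip_width: 10.2
```

```bash
python3 -c "
from h import *
plan((505,-205,23),1.53,1)"
```

```text
t 10.25 pos [ 502.6 -202.7   73. ] rot [3.135 0.006 1.507] F [-0.1  1.7 -0.8] w 10.2 q7 0.29
shift m [-0.0019  0.0022  0.05  ] turn [ 0.006  0.006 -0.023]
[-0.002, 0.002, 0.05] -0.023
```

Call:
drive_tool(
  series=[
    [[-0.002,0,0.025],[0.006,0.006,0],0],
    [[0,0,0.023],[0,0,0],0],
    [[0,0,0],[0,0,0],0],
    [[0,0,0.005],[0,0,0],0],
    [[0,0,0],[0,0,0],0],
  ],
)

```text
time: 10.75
tcp_pos: [505.7, -203.8, 22.7]
tcp_rot: [3.137, 0.0, 1.509]
force: [0.4, 0.2, 0.8]
grip_width: 10.0
```

Call:
drive_tool(
  series=[
    [[0,0,0],[0,0,0],0.35],
    [[0,0,0],[0,0,0],0.35],
    [[0,0,-0.03],[0,0,0],0.35],
    [[0,0,-0.045],[0,0,0],0.5],
    [[0,0,-0.02],[0,0,0],0.5],
  ],
)

```text
time: 11.25
tcp_pos: [504.5, -201.5, 120.4]
tcp_rot: [3.141, -0.001, 1.512]
force: [1.3, -0.8, 1.0]
grip_width: 42.6
```

```bash
python3 -c "
from h import *
plan((438.5,243,110),1.635,11)"
```

```text
t 11.25 pos [ 504.5 -201.5  120.4] rot [ 3.141e+00 -1.000e-03  1.512e+00] F [ 1.3 -0.8  1. ] w 42.6 q7 0.3
shift m [ 0.4399 -0.0919  0.011 ] turn [ 0.001 -0.001 -0.123]
[0.04, -0.008, 0.001] -0.011
[0.04, -0.008, 0.001] -0.011
[0.04, -0.007, 0.001] -0.011
[0.04, -0.007, 0.001] -0.011
[0.04, -0.007, 0.001] -0.011
[0.04, -0.006, 0.001] -0.011
[0.04, -0.006, 0.001] -0.011
[0.041, -0.005, 0.001] -0.011
[0.041, -0.005, 0.001] -0.011
[0.041, -0.004, 0.001] -0.011
[0.041, -0.004, 0.001] -0.011
```

Call:
drive_tool(
  series=[
    [[0.04,-0.008,0],[0,0,-0.011],0.5],
    [[0.04,-0.008,0],[0,0,-0.011],0.5],
    [[0.04,-0.007,0],[0,0,-0.011],0.5],
    [[0.04,-0.007,0],[0,0,-0.011],0.5],
    [[0.04,-0.007,0],[0,0,-0.011],0.5],
  ],
)

```text
time: 11.75
tcp_pos: [480.7, -2.7, 128.3]
tcp_rot: [3.122, 0.005, 1.556]
force: [1.1, 1.1, 0.5]
grip_width: 42.6
```

Call:
drive_tool(
  series=[
    [[0.04,-0.006,0],[0,0,-0.011],0.5],
    [[0.04,-0.006,0],[0,0,-0.011],0.5],
    [[0.041,-0.005,0],[0,0,-0.011],0.5],
    [[0.041,-0.005,0],[0,0,-0.011],0.5],
    [[0.04,-0.004,0],[0,0,-0.011],0.5],
  ],
)

```text
time: 12.25
tcp_pos: [451.8, 208.0, 130.6]
tcp_rot: [3.116, 0.005, 1.613]
force: [1.0, -0.5, -0.8]
grip_width: 42.5
```

```bash
python3 -c "
from h import *
save('top','t5',(300,110,500,260),4)
plan((438.5,243,80),1.635,1)"
```

```text
t 12.3 pos [450.5 216.9 131.2] rot [ 3.114e+00 -1.000e-03  1.622e+00] F [0.1 6.4 1.6] w 42.8 q7 -0.53
shift m [ 0.0267 -0.012   0.0509] turn [ 0.027 -0.    -0.013]
[0.027, -0.011, 0.051] -0.013
```

View pics/t5.png

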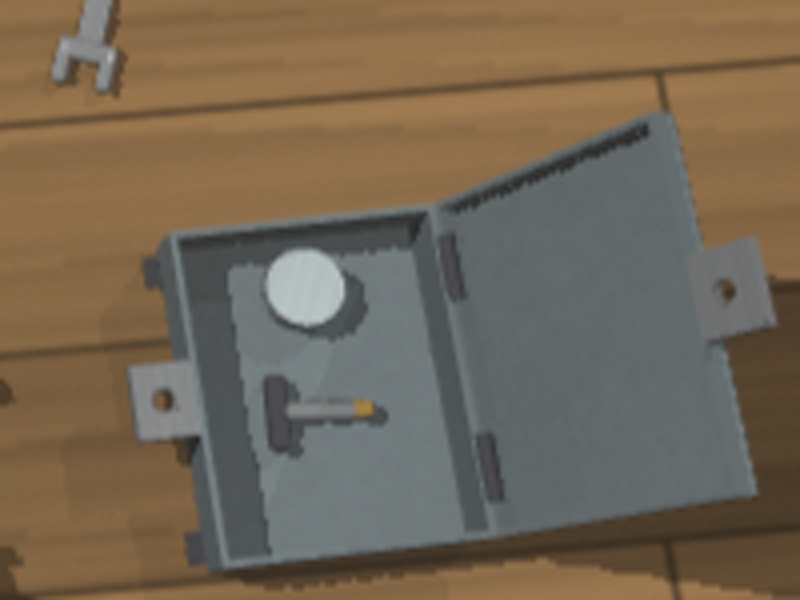

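The tin and the valve tool (crop 320,408) lie flat in the case. Now the lever.

Call:
drive_tool(
  series=[
    [[0.016,-0.01,0.02],[0.026,0,-0.013],0.5],
    [[0,0,0.03],[0,0,0],0.5],
    [[0,0,0.02],[0,0,0],0.5],
    [[0,0,0],[0,0,0],0.5],
    [[0,0,0],[0,0,0],0.5],
  ],
)

```text
time: 12.8
tcp_pos: [440.7, 239.8, 63.0]
tcp_rot: [3.134, -0.005, 1.646]
force: [0.1, -0.5, -0.8]
grip_width: 42.6
```

```bash
python3 -c "
from h import *
plan((438.5,243,21),1.635,1)
save('scene','s6',(225,100,375,200),5)"
```

```text
t 12.8 pos [440.7 239.8  63. ] rot [ 3.134 -0.005  1.646] F [ 0.1 -0.5 -0.8] w 42.6 q7 -0.56
shift m [ 0.0031 -0.0023  0.042 ] turn [ 0.007 -0.005  0.011]
[0.003, -0.002, 0.042] 0.011
```

View pics/s6.png

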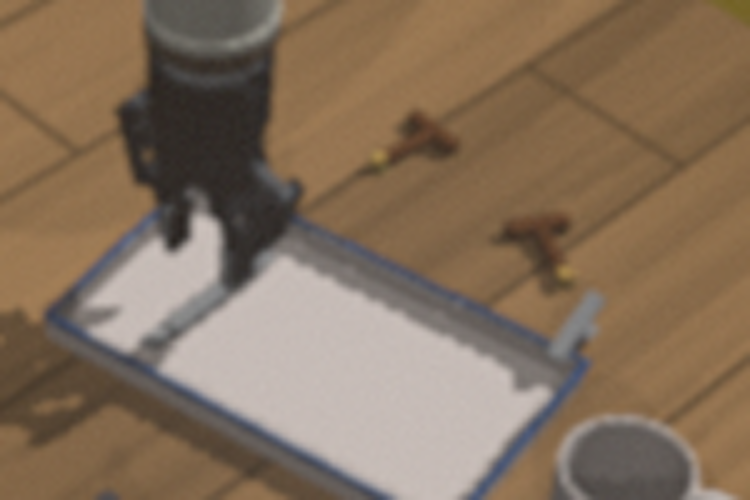

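Call:
drive_tool(
  series=[
    [[0.003,-0.005,0.022],[0.006,0,0.01],0.5],
    [[0,-0.001,0.018],[0,0,0],0.5],
    [[0,0,0],[0,0,0],0.5],
    [[0,0,0.003],[0,0,0],0.5],
  ],
)

```text
time: 13.25
tcp_pos: [439.6, 243.3, 25.1]
tcp_rot: [3.131, -0.009, 1.633]
force: [0.6, 0.8, -0.5]
grip_width: 42.8
```

```bash
python3 -c "
from h import *
plan((438.5,243,21),1.635,1)"
```

```text
t 13.25 pos [439.6 243.3  25.1] rot [ 3.131 -0.009  1.633] F [ 0.6  0.8 -0.5] w 42.8 q7 -0.59
shift m [-0.0003 -0.0012  0.0041] turn [ 0.011 -0.009 -0.002]
[-0.0, -0.001, 0.004] -0.002
```

Call:
drive_tool(
  series=[
    [[0,-0.001,0.004],[0.01,-0.009,0],0.5],
    [[0,0,0],[0,0,0],0.3],
    [[0,0,0.001],[0,0,0],0],
    [[0,0,0],[0,0,0],0],
    [[0,0,0],[0,0,0],0],
  ],
)

```text
time: 13.75
tcp_pos: [441.1, 244.0, 23.1]
tcp_rot: [3.137, -0.001, 1.632]
force: [-0.4, -0.4, -2.3]
grip_width: 12.6
```

Call:
drive_tool(
  series=[
    [[0,0,0],[0,0,0],0],
    [[0,0,0],[0,0,0],0],
  ],
)

```text
time: 13.95
tcp_pos: [440.9, 243.9, 23.1]
tcp_rot: [3.137, -0.001, 1.632]
force: [-0.6, 0.5, -0.7]
grip_width: 12.5
```

Call:
drive_tool(
  series=[
    [[0,0,-0.045],[0,0,0],0],
    [[0,0,-0.045],[0,0,0],0],
    [[-0.038,0.004,0],[0,0,0],0],
    [[-0.042,0.004,0],[0,0,0],0],
    [[-0.042,0.004,0],[0,0,0],0],
  ],
)

```text
time: 14.45
tcp_pos: [458.7, 127.0, 113.7]
tcp_rot: [3.141, -0.002, 1.646]
force: [1.5, -0.5, 0.2]
grip_width: 12.5
```

Call:
drive_tool(
  series=[
    [[-0.042,0.004,0],[0,0,0],0],
    [[-0.042,0.004,0],[0,0,0],0],
    [[-0.042,0.004,0],[0,0,0],0],
    [[-0.042,0.004,0],[0,0,0],0],
    [[-0.042,0.004,0],[0,0,0],0],
  ],
)

```text
time: 14.95
tcp_pos: [494.8, -88.5, 114.0]
tcp_rot: [3.139, -0.003, 1.649]
force: [1.2, 0.0, -0.5]
grip_width: 12.6
```

```bash
python3 -c "
from h import *
plan((457,-205,80),1.6,2)"
```

```text
t 14.95 pos [494.8 -88.5 114. ] rot [ 3.139e+00 -3.000e-03  1.649e+00] F [ 1.2  0.  -0.5] w 12.6 q7 0.19
shift m [-0.1133 -0.0469  0.0336] turn [ 0.002 -0.003  0.049]
[-0.057, -0.023, 0.017] 0.025
[-0.057, -0.022, 0.017] 0.025
```

Call:
drive_tool(
  series=[
    [[-0.042,-0.018,0],[0,0,0.025],0],
    [[-0.038,-0.018,0],[0,0,0.025],0],
    [[-0.022,-0.01,0.01],[0,0,0],0],
    [[0,0,0.015],[0,0,0],0],
    [[0,0,0],[0,0,0],0],
  ],
)

```text
time: 15.45
tcp_pos: [452.9, -206.6, 88.6]
tcp_rot: [3.136, 0.002, 1.584]
force: [-0.8, 0.2, -1.4]
grip_width: 12.3
```

```bash
python3 -c "
from h import *
plan((457,-205,24),1.6,1)"
```

```text
t 15.45 pos [ 452.9 -206.6   88.6] rot [3.136e+00 2.000e-03 1.584e+00] F [-0.8  0.2 -1.4] w 12.3 q7 0.4
shift m [0.0017 0.0037 0.0646] turn [ 0.005  0.002 -0.016]
[0.002, 0.004, 0.065] -0.016
```

Call:
drive_tool(
  series=[
    [[0.001,0,0.03],[0.004,0,0],0],
    [[0,0,0.026],[0,0,0],0],
    [[0,0,0],[0,0,0],0],
    [[0,0,0],[0,0,0],0],
  ],
)

```text
time: 15.85
tcp_pos: [455.4, -204.8, 33.5]
tcp_rot: [3.138, 0.002, 1.586]
force: [1.0, -0.7, -0.1]
grip_width: 12.6
```

```bash
python3 -c "
from h import *
plan((457,-205,24),1.6,1)
save('scene','s7',(60,150,240,300),4)"
```

```text
t 15.85 pos [ 455.4 -204.8   33.5] rot [3.138e+00 2.000e-03 1.586e+00] F [ 1.  -0.7 -0.1] w 12.6 q7 0.39
shift m [-0.0002  0.0015  0.0095] turn [ 0.004  0.002 -0.014]
[-0.0, 0.002, 0.01] -0.014
```

View pics/s7.png

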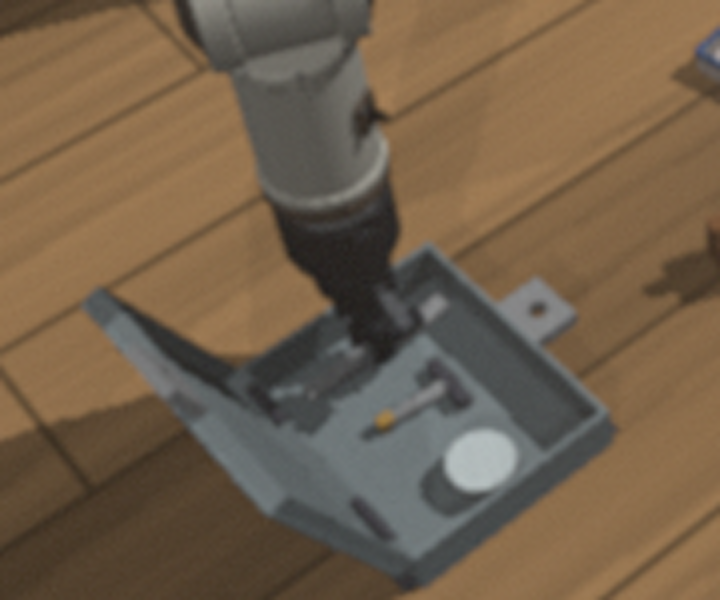

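The lever is inside the case beside the T (crop 415,395) and the tin (480,460). I'll lower it and let go.

Call:
drive_tool(
  series=[
    [[0,0.001,0.009],[0,0,0],0],
    [[0,0,0.003],[0,0,0],0],
    [[0,0,0],[0,0,0],0.28],
    [[0,0,0],[0,0,0],0.28],
    [[0,0,0],[0,0,0],0.28],
  ],
)

```text
time: 16.4
tcp_pos: [459.8, -205.0, 24.6]
tcp_rot: [3.131, 0.004, 1.588]
force: [0.5, 0.3, -0.4]
grip_width: 24.0
```

Call:
drive_tool(
  series=[
    [[0,0,-0.045],[0,0,0],0.28],
    [[0,0,-0.045],[0,0,0],0.28],
    [[0,0,-0.045],[0,0,0],0.1],
    [[0,0,-0.045],[0,0,0],0],
    [[0,0,-0.045],[0,0,0],0],
  ],
)

```text
time: 16.9
tcp_pos: [452.2, -202.3, 248.9]
tcp_rot: [-3.133, -0.003, 1.588]
force: [1.8, -0.2, 0.3]
grip_width: -0.3
```

```bash
python3 -c "
from h import *
save('top','t6',(300,110,500,260),4);save('scene','s8',(60,150,240,300),4)
plan((580,-430,270),1.57,6)"
```

```text
t 17.0 pos [ 456.7 -204.1  253.9] rot [3.138e+00 1.000e-03 1.587e+00] F [2.5 0.1 0.8] w 0.5 q7 0.39
shift m [-0.2279  0.1196 -0.0153] turn [0.004 0.001 0.017]
[-0.038, 0.02, -0.003] 0.003
[-0.038, 0.02, -0.003] 0.003
[-0.038, 0.02, -0.003] 0.003
[-0.038, 0.02, -0.003] 0.003
[-0.038, 0.02, -0.003] 0.003
[-0.038, 0.02, -0.003] 0.003
```

View pics/t6.png

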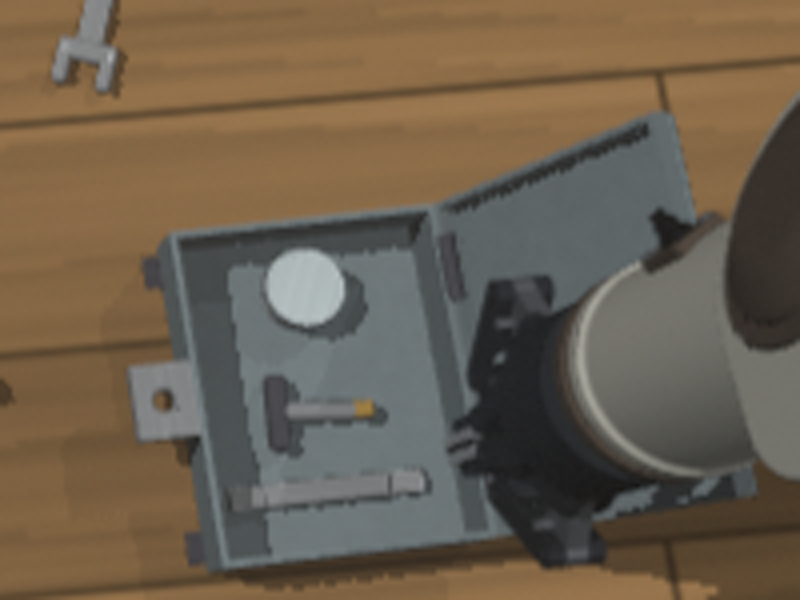

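View pics/s8.png

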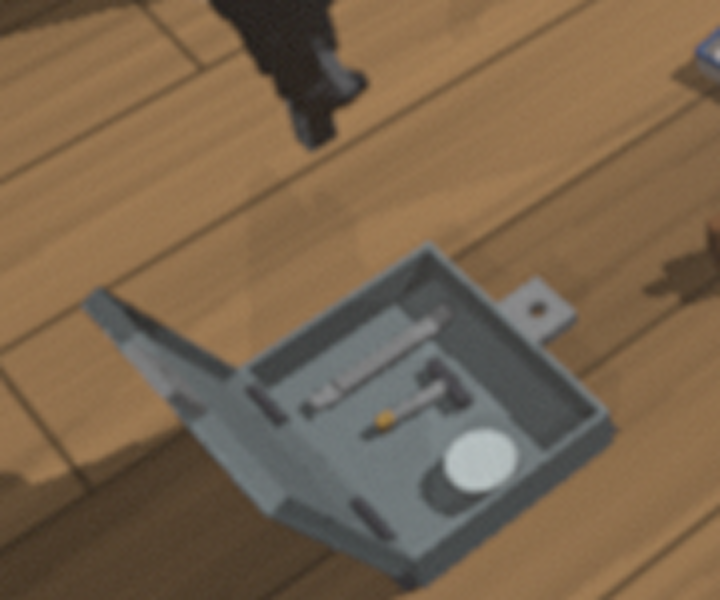

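All three items are inside the case and the lid is still open. I'll go over and behind the lid with shut fingers.

Call:
drive_tool(
  series=[
    [[0,0,-0.02],[0,0,0],0],
    [[-0.035,0.02,0],[0,0,0],0],
    [[-0.038,0.021,0],[0,0,0],0],
    [[-0.038,0.021,0],[0,0,0],0],
    [[-0.038,0.021,0],[0,0,0],0],
  ],
)

```text
time: 17.5
tcp_pos: [545.1, -349.4, 279.4]
tcp_rot: [3.131, 0.001, 1.597]
force: [0.2, 0.1, 0.7]
grip_width: -0.1
```

```bash
python3 -c "
from h import *
plan((572,-422,275),1.57,2)"
```

```text
t 17.5 pos [ 545.1 -349.4  279.4] rot [3.131e+00 1.000e-03 1.597e+00] F [0.2 0.1 0.7] w -0.1 q7 0.59
shift m [-0.0732  0.0249  0.0047] turn [0.011 0.001 0.027]
[-0.037, 0.012, 0.002] 0.014
[-0.036, 0.013, 0.002] 0.014
```

Call:
drive_tool(
  series=[
    [[-0.037,0.012,0],[0.005,0,0.014],0],
    [[-0.032,0.01,0],[0.005,0,0.014],0],
    [[0,0,0],[0,0,0],0],
    [[0,0,0.04],[0,0,0],0],
    [[0,0,0.03],[0,0,0],0],
  ],
)

```text
time: 18.0
tcp_pos: [571.3, -429.2, 209.3]
tcp_rot: [3.135, 0.009, 1.562]
force: [-1.0, 0.9, 0.4]
grip_width: -0.3
```

```bash
python3 -c "
from h import *
plan((572,-400,187),1.57,1)
save('scene','s9',(60,150,240,300),4)"
```

```text
t 18.0 pos [ 571.3 -429.2  209.3] rot [3.135 0.009 1.562] F [-1.   0.9  0.4] w -0.3 q7 0.64
shift m [0.0294 0.0003 0.022 ] turn [ 0.006  0.009 -0.008]
[0.029, 0.0, 0.022] -0.008
```

View pics/s9.png

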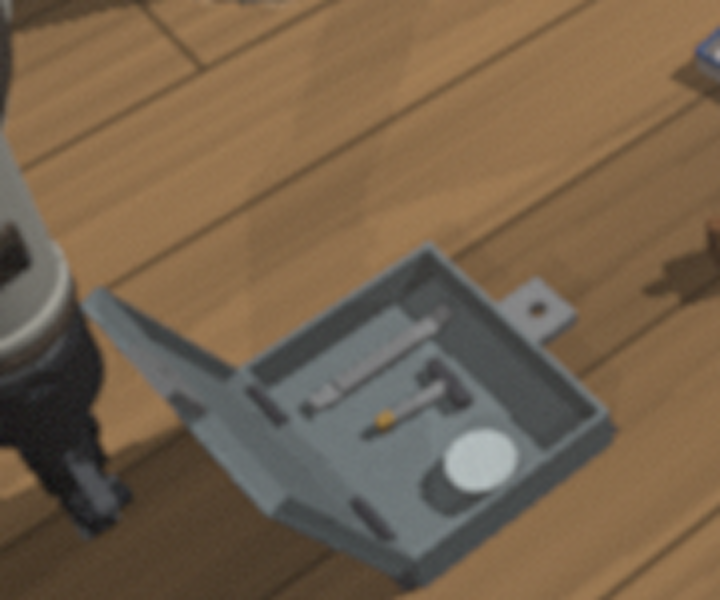

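Call:
drive_tool(
  series=[
    [[0.02,0,0.022],[0,0,0],0],
    [[0.02,0,0],[0,0,0],0],
    [[0.02,0,0],[0,0,0],0],
    [[0.02,0,0],[0,0,0],0],
    [[0.02,0,0],[0,0,0],0],
  ],
)

```text
time: 18.55
tcp_pos: [566.3, -328.3, 180.6]
tcp_rot: [-3.139, 0.009, 1.557]
force: [-1.2, -3.6, 3.1]
grip_width: 0.1
```

```bash
python3 -c "
from h import *
plan((572,-312,197),1.57,1)
save('scene','s10',(60,150,240,300),4)"
```

```text
t 18.55 pos [ 566.3 -328.3  180.6] rot [-3.139  0.009  1.557] F [-1.2 -3.6  3.1] w 0.1 q7 0.5
shift m [ 0.0163  0.0054 -0.0166] turn [-0.003  0.009 -0.013]
[0.016, 0.005, -0.016] -0.013
```

View pics/s10.png

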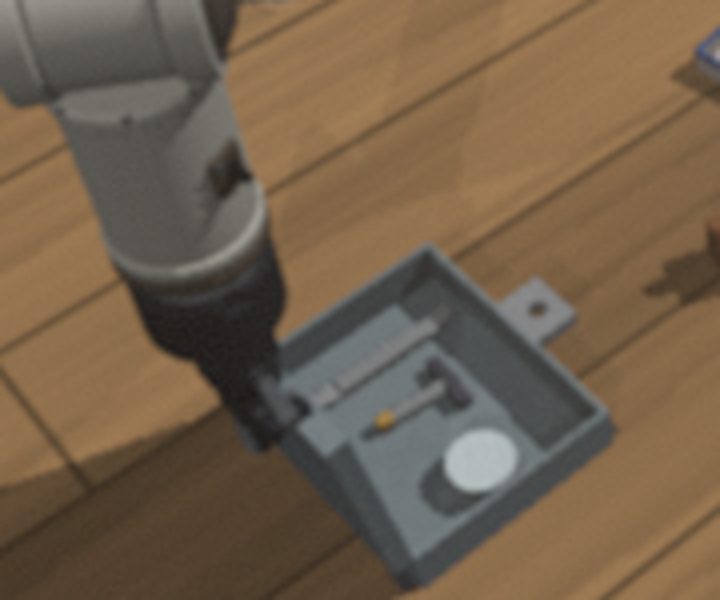

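The lid is now nearly upright, with the fingers on its outer face. I'll keep going along the arc.

Call:
drive_tool(
  series=[
    [[0.018,0.002,-0.012],[0,0,0],0],
    [[0.02,0.001,-0.004],[0,0,0],0],
    [[0.02,0.001,0],[0,0,0],0],
    [[0.02,0.001,0],[0,0,0],0],
  ],
)

```text
time: 19.0
tcp_pos: [571.1, -247.6, 198.0]
tcp_rot: [-3.139, 0.011, 1.557]
force: [-0.9, -2.4, -1.0]
grip_width: 0.3
```

```bash
python3 -c "
from h import *
plan((572,-210,168),1.57,1)
save('scene','s11',(60,150,240,300),4)"
```

```text
t 19.0 pos [ 571.1 -247.6  198. ] rot [-3.139  0.011  1.557] F [-0.9 -2.4 -1. ] w 0.3 q7 0.37
shift m [0.038  0.0005 0.0296] turn [-0.003  0.011 -0.013]
[0.038, 0.0, 0.03] -0.013
```

View pics/s11.png

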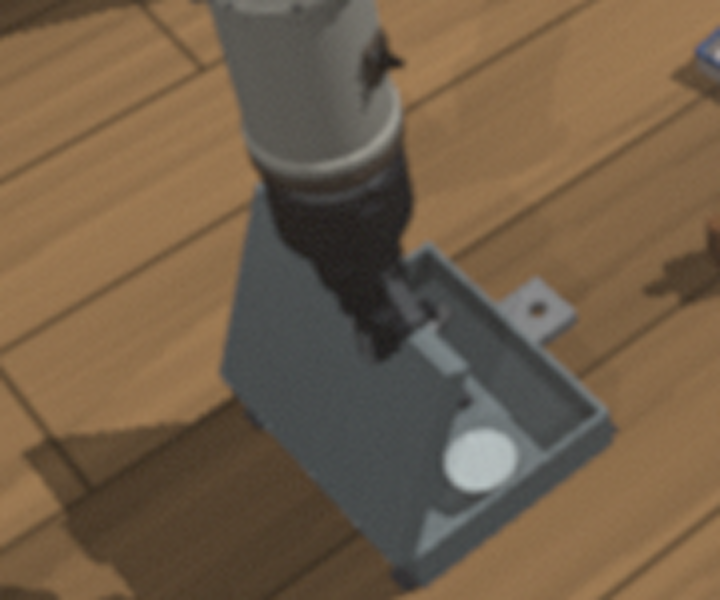

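The lid is past upright, at about 1.2 rad, and following the fingers. I'll continue down the arc.

Call:
drive_tool(
  series=[
    [[0.016,0,0.008],[0,0,0],0],
    [[0.014,0,0.011],[0,0,0],0],
    [[0.012,0,0.013],[0,0,0],0],
    [[0.011,0,0.014],[0,0,0],0],
    [[0.009,0,0.015],[0,0,0],0],
  ],
)

```text
time: 19.55
tcp_pos: [574.1, -177.2, 136.2]
tcp_rot: [3.139, 0.008, 1.56]
force: [-0.5, -0.3, 1.9]
grip_width: -0.1
```

```bash
python3 -c "
from h import *
plan((572,-165,105),1.57,1)"
```

```text
t 19.55 pos [ 574.1 -177.2  136.2] rot [3.139 0.008 1.56 ] F [-0.5 -0.3  1.9] w -0.1 q7 0.26
shift m [ 0.0125 -0.0023  0.0311] turn [ 0.003  0.008 -0.01 ]
[0.012, -0.002, 0.031] -0.01
```

Call:
drive_tool(
  series=[
    [[0.008,0,0.018],[0,0,0],0],
    [[0.006,0,0.018],[0,0,0],0],
    [[0.004,-0.001,0.016],[0,0,0],0],
    [[0.002,-0.001,0.012],[0,0,0],0],
  ],
)

```text
time: 19.95
tcp_pos: [572.9, -151.7, 71.7]
tcp_rot: [3.139, 0.005, 1.563]
force: [-38.1, 2.7, 136.0]
grip_width: 0.3
```

```bash
python3 -c "
from h import *
plan((572,-156,73),1.57,1)
save('scene','s12',(60,150,240,300),4)"
```

```text
t 19.95 pos [ 572.9 -151.7   71.7] rot [3.139 0.005 1.563] F [-38.1   2.7 136. ] w 0.3 q7 0.22
shift m [-0.0043 -0.0008 -0.0012] turn [ 0.002  0.005 -0.007]
[-0.004, -0.001, -0.001] -0.007
```

View pics/s12.png

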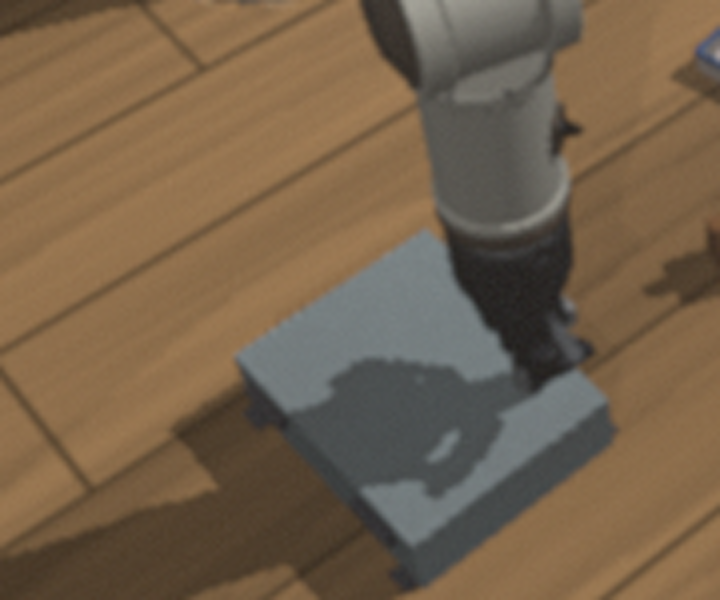

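My last row drove the fingers down faster than the lid had room for. The force reading peaked at 136 N, above the 120 N wrist limit, so this may already have failed the run. There is no reset, so I'll back off, check the state and carry on carefully.

Call:
drive_tool(
  series=[
    [[0,0,-0.01],[0,0,0],0],
    [[0,0,-0.02],[0,0,0],0],
    [[0,0,-0.03],[0,0,0],0.3],
    [[0,0,-0.02],[0,0,0],0.5],
  ],
)

```text
time: 20.4
tcp_pos: [569.1, -147.5, 151.4]
tcp_rot: [-3.136, -0.0, 1.563]
force: [0.4, -0.0, -0.9]
grip_width: 28.4
```

```bash
python3 -c "
from h import *
plan((559.3,48.8,140),1.57,5)
save('scene','s13',(60,150,240,300),4)"
```

```text
t 20.4 pos [ 569.1 -147.5  151.4] rot [-3.136 -0.     1.563] F [ 0.4 -0.  -0.9] w 28.4 q7 0.22
shift m [ 0.1962 -0.0112  0.0115] turn [-0.006 -0.    -0.007]
[0.039, -0.002, 0.002] -0.001
[0.039, -0.002, 0.002] -0.001
[0.039, -0.002, 0.002] -0.001
[0.039, -0.002, 0.002] -0.001
[0.039, -0.002, 0.002] -0.001
```

View pics/s13.png

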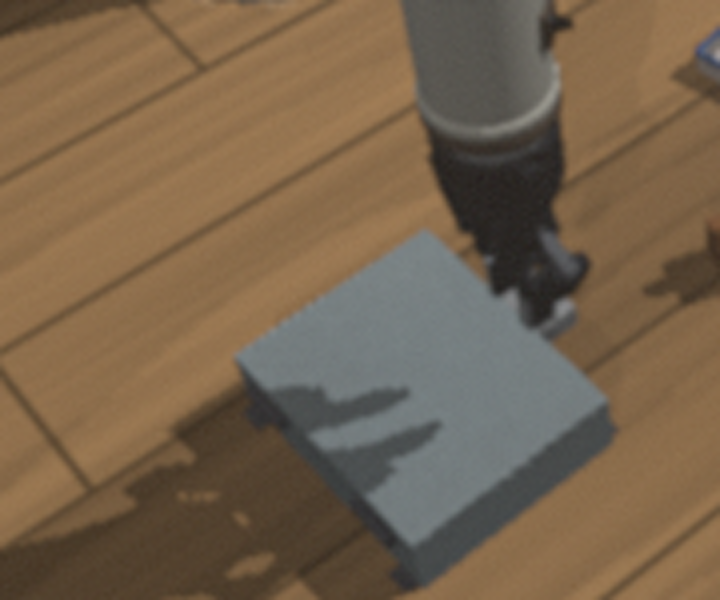

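The lid is shut flat. Now the pin. I'll go over it.

Call:
drive_tool(
  series=[
    [[0.039,-0.002,0],[0,0,0],0.5],
    [[0.039,-0.002,0],[0,0,0],0.5],
    [[0.039,-0.002,0],[0,0,0],0.5],
    [[0.039,-0.002,0],[0,0,0],0.5],
    [[0.028,-0.002,0],[0,0,0],0.5],
  ],
)

```text
time: 20.95
tcp_pos: [561.2, 37.8, 150.4]
tcp_rot: [-3.139, 0.001, 1.551]
force: [-0.2, -0.4, -0.3]
grip_width: 42.8
```

Call:
drive_tool(
  series=[
    [[0,0,0],[0,0,0],0.5],
    [[0,0,0],[0,0,0],0.5],
  ],
)

```text
time: 21.15
tcp_pos: [559.0, 45.3, 148.1]
tcp_rot: [-3.135, -0.002, 1.56]
force: [-0.6, -1.1, -0.5]
grip_width: 42.8
```

```bash
python3 -c "
from h import *
plan((559.3,48.8,95),1.57,1)
save('top','t7',(300,110,500,260),4)
save('scene','s14',(150,150,300,250),5)"
```

```text
t 21.15 pos [559.   45.3 148.1] rot [-3.135e+00 -2.000e-03  1.560e+00] F [-0.6 -1.1 -0.5] w 42.8 q7 -0.14
shift m [0.0034 0.0006 0.0531] turn [-0.006 -0.002 -0.01 ]
[0.003, 0.0, 0.053] -0.01
```

View pics/t7.png

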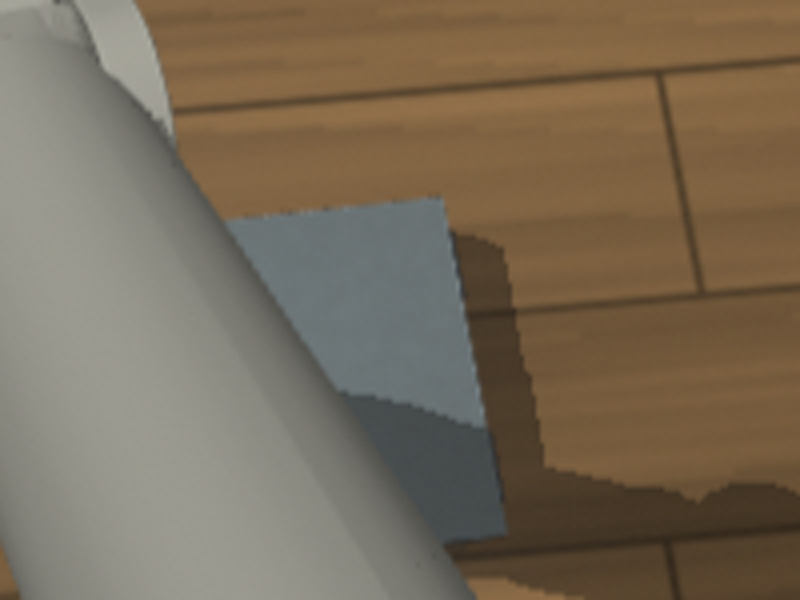

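View pics/s14.png

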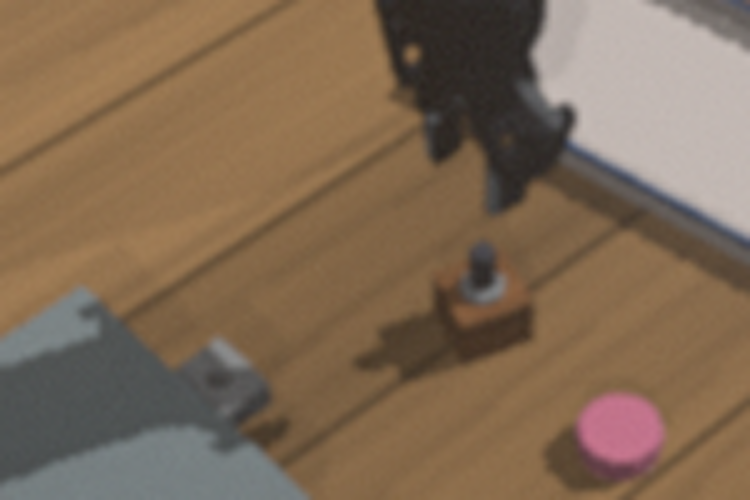

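```bash
python3 -c "
from h import *
print(onz('scene',150+219.5/5-.5,150+380.5/5-.5,48),onz('scene',150+483.5/5-.5,150+248/5-.5,70))"
```

```text
[ 519.24385612 -110.30814059   48.        ] [559.70669442  49.6898662   70.        ]
```

Call:
drive_tool(
  series=[
    [[0.003,0.001,0.02],[-0.006,-0.002,-0.01],0.5],
    [[0,0,0.025],[0,0,0],0.5],
    [[0,0,0],[0,0,0],0.5],
    [[0,0,0],[0,0,0],0.5],
  ],
)

```text
time: 21.65
tcp_pos: [561.5, 40.7, 102.5]
tcp_rot: [3.14, 0.002, 1.559]
force: [-0.2, 0.9, -0.1]
grip_width: 42.9
```

```bash
python3 -c "
from h import *
plan((559.3,48.8,62),1.57,1)
save('scene','s15',(190,130,290,210),7)"
```

```text
t 21.65 pos [561.5  40.7 102.5] rot [3.140e+00 2.000e-03 1.559e+00] F [-0.2  0.9 -0.1] w 42.9 q7 -0.14
shift m [ 0.0081 -0.0024  0.0405] turn [ 0.002  0.002 -0.011]
[0.008, -0.002, 0.041] -0.011
```

View pics/s15.png

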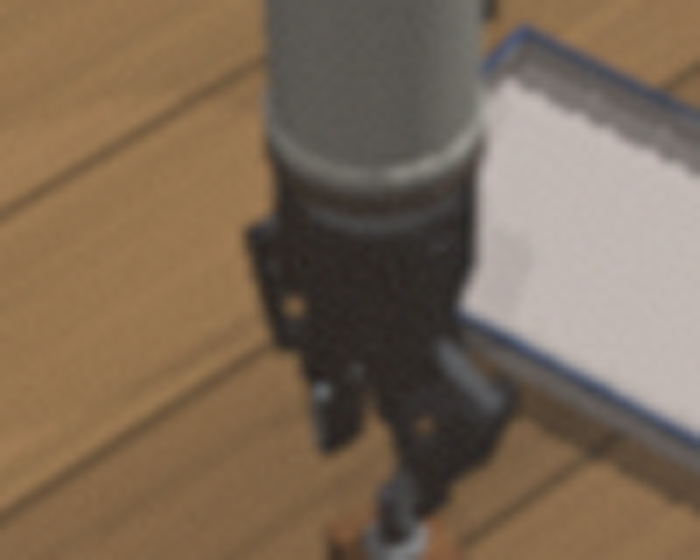

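Call:
drive_tool(
  series=[
    [[0.008,-0.002,0.015],[0.002,0.002,-0.01],0.5],
    [[0,0,0],[0,0,0],0.5],
    [[0,0,0],[0,0,0],0.5],
  ],
)

```text
time: 22.0
tcp_pos: [560.9, 48.2, 88.5]
tcp_rot: [3.139, 0.0, 1.568]
force: [0.4, -1.0, 1.0]
grip_width: 42.8
```

```bash
python3 -c "
from h import *
plan((559.3,48.8,61),1.57,1)"
```

```text
t 22.0 pos [560.9  48.2  88.5] rot [3.139 0.    1.568] F [ 0.4 -1.   1. ] w 42.8 q7 -0.14
shift m [ 0.0006 -0.0017  0.0274] turn [ 0.003  0.    -0.002]
[0.001, -0.002, 0.027] -0.002
```

Call:
drive_tool(
  series=[
    [[0.001,-0.002,0.013],[0.002,0,0],0.5],
    [[0,-0.001,0.01],[0,0,0],0.5],
    [[0,0,0],[0,0,0],0.5],
    [[0,0,0],[0,0,0],0.5],
  ],
)

```text
time: 22.4
tcp_pos: [557.8, 49.7, 63.7]
tcp_rot: [3.141, 0.0, 1.568]
force: [0.8, 0.8, -0.3]
grip_width: 42.6
```

```bash
python3 -c "
from h import *
plan((559.3,48.8,61),1.57,1)"
```

```text
t 22.4 pos [557.8  49.7  63.7] rot [3.141 0.    1.568] F [ 0.8  0.8 -0.3] w 42.6 q7 -0.15
shift m [-0.0009  0.0015  0.0027] turn [ 0.001  0.    -0.002]
[-0.001, 0.002, 0.003] -0.002
```

Call:
drive_tool(
  series=[
    [[-0.001,0.001,0.002],[0,0,0],0.3],
    [[0,0,0],[0,0,0],0.1],
    [[0,0,0],[0,0,0],0],
    [[0,0,0],[0,0,0],0],
    [[0,0,0],[0,0,0],0],
  ],
  newtons=70,
)

```text
time: 22.9
tcp_pos: [559.4, 48.4, 62.0]
tcp_rot: [3.14, 0.0, 1.568]
force: [1.0, 0.4, -1.6]
grip_width: 13.6
```

Call:
drive_tool(
  series=[
    [[0,0,0],[0,0,0],0],
    [[0,0,0],[0,0,0],0],
  ],
)

```text
time: 23.1
tcp_pos: [559.4, 48.4, 62.2]
tcp_rot: [3.139, 0.0, 1.568]
force: [-0.6, 0.8, -0.1]
grip_width: 13.9
```

Call:
drive_tool(
  series=[
    [[0,0,-0.02],[0,0,0],0],
    [[0,0,-0.02],[0,0,0],0],
    [[0,0,-0.02],[0,0,0],0],
    [[0,0,0],[0,0,0],0],
  ],
)

```text
time: 23.5
tcp_pos: [558.8, 48.6, 123.2]
tcp_rot: [3.141, 0.0, 1.568]
force: [0.5, -0.1, 0.4]
grip_width: 13.5
```

```bash
python3 -c "
from h import *
plan((517.7,-108.3,128),1.57,4)
save('scene','s16',(190,120,290,200),7)"
```

```text
t 23.5 pos [558.8  48.6 123.2] rot [3.141 0.    1.568] F [ 0.5 -0.1  0.4] w 13.5 q7 -0.14
shift m [-0.157  -0.0407 -0.0048] turn [ 0.     0.    -0.002]
[-0.039, -0.01, -0.001] -0.0
[-0.039, -0.01, -0.001] -0.0
[-0.039, -0.01, -0.001] -0.0
[-0.039, -0.01, -0.001] -0.0
```

View pics/s16.png

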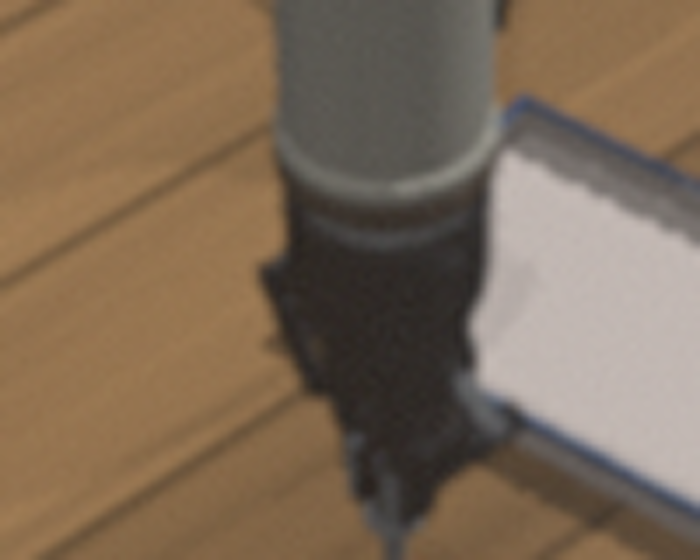

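Call:
drive_tool(
  series=[
    [[-0.035,-0.01,-0.005],[0,0,0],0],
    [[-0.038,-0.01,0],[0,0,0],0],
    [[-0.038,-0.01,0],[0,0,0],0],
    [[-0.028,-0.007,0],[0,0,0],0],
    [[0,0,0],[0,0,0],0],
  ],
)

```text
time: 24.05
tcp_pos: [517.1, -92.4, 122.1]
tcp_rot: [-3.135, -0.001, 1.574]
force: [-0.5, -0.5, -0.3]
grip_width: 13.8
```

Call:
drive_tool(
  series=[
    [[0,0,0],[0,0,0],0],
  ],
)

```text
time: 24.15
tcp_pos: [516.3, -92.7, 121.2]
tcp_rot: [-3.134, -0.001, 1.572]
force: [0.5, -0.5, 0.5]
grip_width: 14.0
```

```bash
python3 -c "
from h import *
plan((517.7,-108.3,115),1.57,1)
save('scene','s17',(150,160,250,240),7)
save('top','t8',(300,130,400,210),7)"
```

```text
t 24.15 pos [516.3 -92.7 121.2] rot [-3.134e+00 -1.000e-03  1.572e+00] F [ 0.5 -0.5  0.5] w 14.0 q7 0.14
shift m [-0.0156  0.0014  0.0061] turn [-0.008 -0.001  0.002]
[-0.016, 0.001, 0.006] 0.002
```

View pics/s17.png

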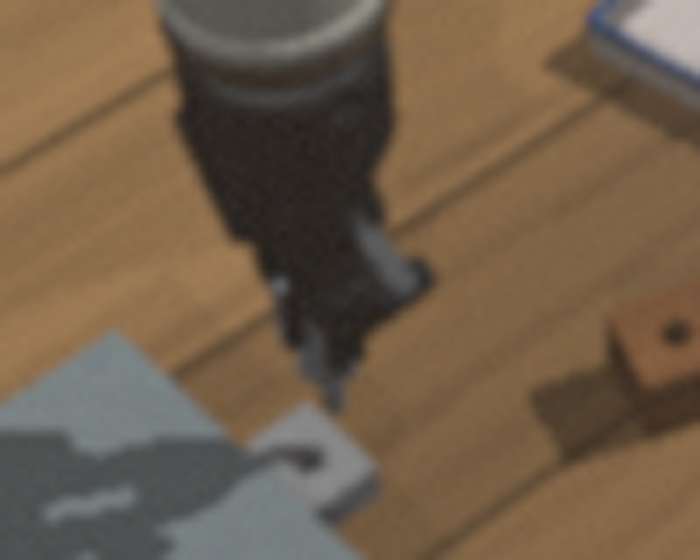

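View pics/t8.png

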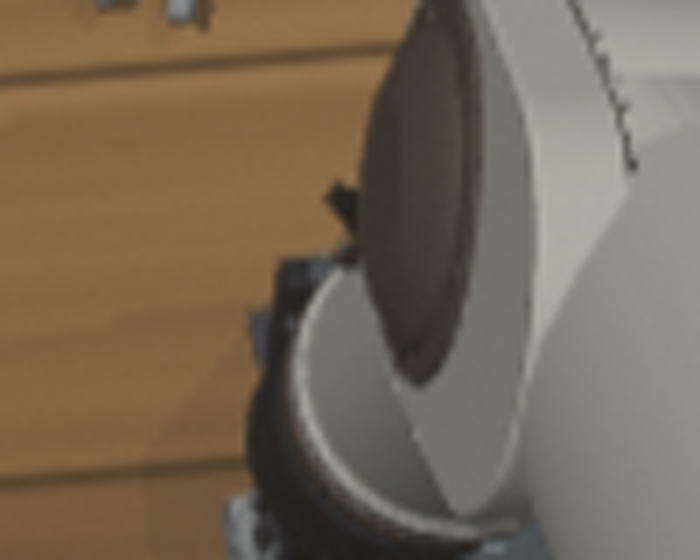

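```bash
python3 -c "
from h import *
f=lambda u,v:(150+(u+.5)/7-.5,160+(v+.5)/7-.5)
print('tip',onz('scene',*f(337,408),65),'hole',onz('scene',*f(310,460),48),'blk',onz('scene',*f(676,332),36))
print('exp tip px',(proj('scene',(516.3,-92.3,65))-[149.5,159.5])*7)
im=cv2.imread('pics/raw_s17.png')[205:240,175:215];cv2.imwrite('pics/z.png',cv2.resize(im,None,fx=16,fy=16,interpolation=cv2.INTER_CUBIC))
"
```

```text
tip [517.17854749 -91.79717834  65.        ] hole [ 519.23165847 -108.71079358   48.        ] blk [560.56329444  48.39851195  36.        ]
exp tip px [335.11741977 407.86641252]
```

View pics/z.png

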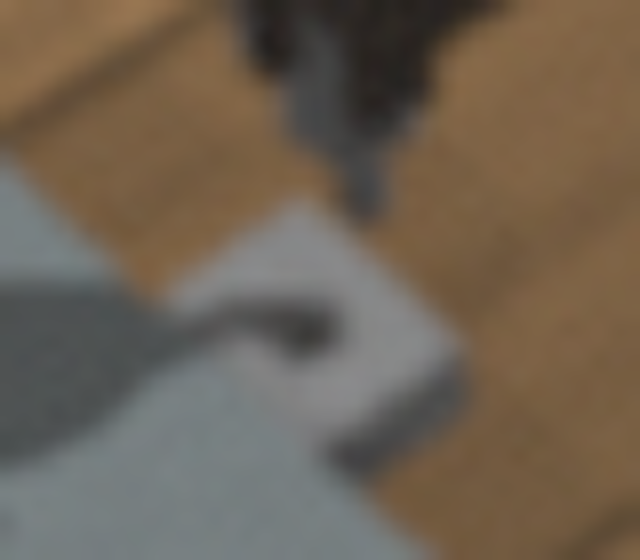

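Both views give the same step from pin to hole: about (-41.6, -157.0) mm. From the grasp pose that puts the target TCP at (517.8, -108.6).

Call:
drive_tool(
  series=[
    [[-0.015,0.001,0.003],[-0.008,0,0],0],
    [[0,0,0],[0,0,0],0],
    [[0,0,0],[0,0,0],0],
  ],
)

```text
time: 24.55
tcp_pos: [518.6, -102.2, 117.4]
tcp_rot: [-3.141, -0.004, 1.581]
force: [-0.5, 0.0, -0.7]
grip_width: 13.8
```

```bash
python3 -c "
from h import *
plan((517.8,-108.6,106),1.57,1)"
```

```text
t 24.55 pos [ 518.6 -102.2  117.4] rot [-3.141 -0.004  1.581] F [-0.5  0.  -0.7] w 13.8 q7 0.17
shift m [-0.0065 -0.0008  0.0114] turn [-0.    -0.004  0.011]
[-0.006, -0.001, 0.011] 0.011
```

Call:
drive_tool(
  series=[
    [[-0.007,-0.001,0.006],[0,-0.004,0.01],0],
    [[0,0,0],[0,0,0],0],
    [[0,0,0],[0,0,0],0],
  ],
)

```text
time: 24.85
tcp_pos: [518.1, -106.6, 110.8]
tcp_rot: [-3.141, -0.0, 1.574]
force: [-0.0, 0.3, -0.1]
grip_width: 13.7
```

```bash
python3 -c "
from h import *
plan((517.8,-108.6,106),1.57,1)"
```

```text
t 24.85 pos [ 518.1 -106.6  110.8] rot [-3.141 -0.     1.574] F [-0.   0.3 -0.1] w 13.7 q7 0.17
shift m [-0.002  -0.0003  0.0048] turn [-0.001 -0.     0.004]
[-0.002, -0.0, 0.005] 0.004
```

Call:
drive_tool(
  series=[
    [[-0.003,0,0],[0,0,0.003],0],
    [[0,0,0],[0,0,0],0],
    [[0,0,0],[0,0,0],0],
  ],
)

```text
time: 25.15
tcp_pos: [518.2, -109.2, 110.8]
tcp_rot: [-3.141, -0.001, 1.571]
force: [-0.5, -0.1, -0.8]
grip_width: 13.6
```

```bash
python3 -c "
from h import *
plan((517.8,-108.6,106),1.57,1)
save('scene','s18',(175,200,215,235),16)"
```

```text
t 25.15 pos [ 518.2 -109.2  110.8] rot [-3.141e+00 -1.000e-03  1.571e+00] F [-0.5 -0.1 -0.8] w 13.6 q7 0.17
shift m [ 0.0006 -0.0004  0.0048] turn [-0.001 -0.001  0.001]
[0.001, -0.0, 0.005] 0.001
```

View pics/s18.png

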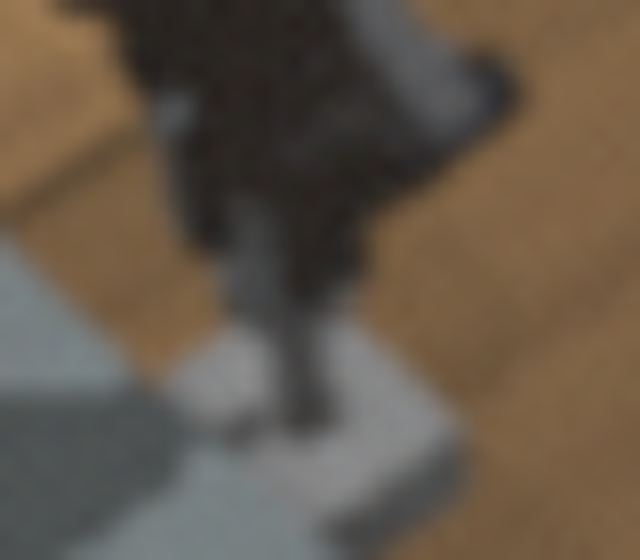

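The pin tip (crop 310,425) is over the hole. I'll go down in small steps and watch the force.

Call:
drive_tool(
  series=[
    [[0.001,0,0.003],[0,0,0],0],
    [[0,0,0.003],[0,0,0],0],
    [[0,0,0],[0,0,0],0],
  ],
)

```text
time: 25.5
tcp_pos: [518.3, -108.2, 104.6]
tcp_rot: [-3.141, -0.001, 1.571]
force: [-0.6, -0.0, -0.2]
grip_width: 13.5
```

Call:
drive_tool(
  series=[
    [[0,0,0.003],[0,0,0],0],
    [[0,0,0],[0,0,0],0],
  ],
)

```text
time: 25.7
tcp_pos: [518.2, -108.2, 101.1]
tcp_rot: [-3.141, -0.001, 1.571]
force: [-1.0, -0.8, -0.5]
grip_width: 13.7
```

Call:
drive_tool(
  series=[
    [[0,0,0.004],[0,0,0],0],
    [[0,0,0],[0,0,0],0],
  ],
)

```text
time: 25.9
tcp_pos: [517.6, -108.3, 96.7]
tcp_rot: [-3.14, -0.001, 1.571]
force: [0.4, -0.3, -0.6]
grip_width: 13.6
```

Call:
drive_tool(
  series=[
    [[0,0,0.004],[0,0,0],0],
    [[0,0,0],[0,0,0],0],
  ],
)

```text
time: 26.1
tcp_pos: [517.4, -108.4, 92.2]
tcp_rot: [-3.14, -0.001, 1.571]
force: [0.8, 0.3, -1.0]
grip_width: 13.7
```

Free movement, with the tip now well past the lid's tab. I'll continue.

Call:
drive_tool(
  series=[
    [[0,0,0.004],[0,0,0],0],
    [[0,0,0],[0,0,0],0],
  ],
)

```text
time: 26.3
tcp_pos: [517.4, -108.4, 87.8]
tcp_rot: [-3.14, -0.001, 1.571]
force: [0.0, -0.1, -0.9]
grip_width: 13.8
```

Call:
drive_tool(
  series=[
    [[0,0,0.004],[0,0,0],0],
    [[0,0,0],[0,0,0],0],
  ],
)

```text
time: 26.5
tcp_pos: [517.4, -108.4, 83.3]
tcp_rot: [-3.14, -0.001, 1.571]
force: [0.6, -0.1, -0.6]
grip_width: 13.5
```

Call:
drive_tool(
  series=[
    [[0,0,0.004],[0,0,0],0],
    [[0,0,0],[0,0,0],0],
  ],
)

```text
time: 26.7
tcp_pos: [517.5, -108.4, 79.0]
tcp_rot: [-3.14, -0.001, 1.571]
force: [0.2, -0.4, -0.6]
grip_width: 13.8
```

Expected seat is TCP z of about 74, so smaller steps from here.

Call:
drive_tool(
  series=[
    [[0,0,0.002],[0,0,0],0],
    [[0,0,0],[0,0,0],0],
  ],
)

```text
time: 26.9
tcp_pos: [517.6, -108.4, 76.8]
tcp_rot: [-3.14, -0.001, 1.571]
force: [-0.9, -0.1, -0.6]
grip_width: 13.9
```

Call:
drive_tool(
  series=[
    [[0,0,0.001],[0,0,0],0],
    [[0,0,0],[0,0,0],0],
  ],
)

```text
time: 27.1
tcp_pos: [517.7, -108.4, 75.8]
tcp_rot: [-3.14, -0.0, 1.571]
force: [0.5, -0.8, -0.2]
grip_width: 13.7
```

Call:
drive_tool(
  series=[
    [[0,0,0.001],[0,0,0],0],
  ],
)

```text
time: 27.2
tcp_pos: [517.7, -108.5, 74.8]
tcp_rot: [-3.14, -0.0, 1.571]
force: [-0.8, -0.5, 0.3]
grip_width: 13.5
```

Call:
drive_tool(
  series=[
    [[0,0,0.0007],[0,0,0],0],
    [[0,0,0],[0,0,0],0],
  ],
)

```text
time: 27.4
tcp_pos: [517.8, -108.5, 74.0]
tcp_rot: [-3.14, -0.0, 1.571]
force: [0.1, -0.8, -0.6]
grip_width: 13.7
```

Call:
drive_tool(
  series=[
    [[0,0,0.0007],[0,0,0],0],
  ],
)

```text
time: 27.5
tcp_pos: [517.8, -108.5, 73.6]
tcp_rot: [-3.14, -0.0, 1.571]
force: [-3.2, 0.0, 9.8]
grip_width: 13.7
```

Call:
drive_tool(
  series=[
    [[0,0,0.0005],[0,0,0],0],
  ],
)

```text
time: 27.6
tcp_pos: [517.8, -108.5, 73.6]
tcp_rot: [-3.14, -0.0, 1.571]
force: [-2.9, 1.1, 8.0]
grip_width: 13.6
```

```bash
python3 -c "
from h import *
import time
save('scene','s19',(150,160,250,240),7)
print(state()['force'],state()['tcp_pos'])
save('scene','s20');print(state()['force'],state()['tcp_pos'],state()['time'])"
```

```text
[-1.87200901 -0.34101672  5.19936493] [ 517.83810427 -108.51868755   73.65061171]
[-2.1724618  -0.23444124  4.84381562] [ 517.80441433 -108.50397613   73.62339529] 27.7
```

View pics/s19.png

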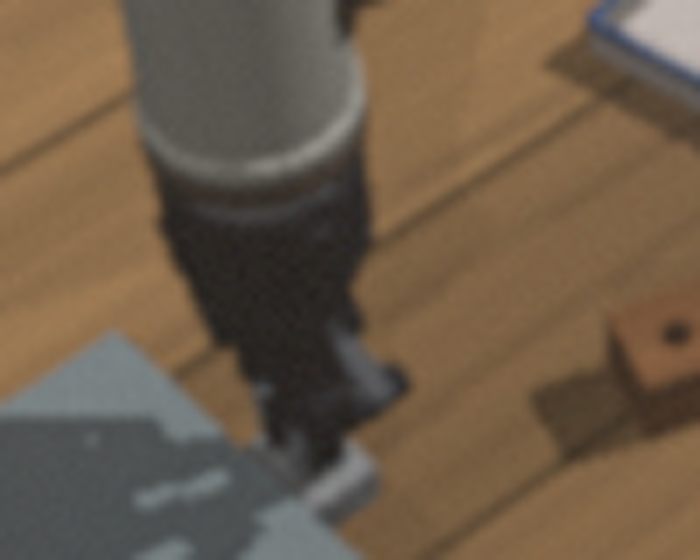

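View pics/s20.png

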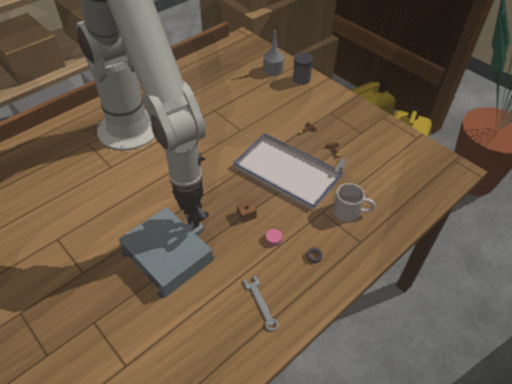

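The pin is seated, the lid is flat, and the mug, ring and spanner have not moved. The settled push is only about 5 N, so I'll raise it to about 10 N.

Call:
drive_tool(
  series=[
    [[0,0,0.001],[0,0,0],0],
  ],
)

```text
time: 27.8
tcp_pos: [517.8, -108.5, 73.5]
tcp_rot: [-3.14, -0.0, 1.571]
force: [-4.0, 0.3, 14.0]
grip_width: 13.8
```

```bash
python3 -c "
from h import *
for i in range(6):
  cams.grab_frame('scene');s=state();print(s['force'].round(1),s['tcp_pos'].round(2),s['time'])"
```

```text
[-3.4 -0.3  9.3] [ 517.82 -108.53   73.58] 27.85
[-4.1  0.9  9.2] [ 517.83 -108.53   73.56] 27.9
[-4.  -0.6  9. ] [ 517.84 -108.57   73.58] 27.95
[-4.5  0.6  9. ] [ 517.84 -108.51   73.57] 28.0
[-4.   0.5  9.7] [ 517.82 -108.54   73.58] 28.05
[-3.4  0.7  9.1] [ 517.83 -108.54   73.59] 28.1
```

The push holds steady at about 9 to 10 N. I'll hand in.

```bash
python3 -c "
from h import *
s=state();print(s['force'].round(1),s['grip_width'])
print(order.finish_job())"
```

```text
[-3.4  0.7  9.1] 13.761142765507367
the job is handed in; nothing more can be done
None
```

The kit is packed, the lid shut and the pin home, but a force spike while I was closing the lid may have failed the run. At the end of the closing stroke the fingers hit the lid as it reached shut, and one reading showed about 136 N vertically, above the 120 N wrist limit. I came down too fast on that stroke and backed off at once. The job gives no verdict, so I can't tell whether it counted.

- **Packing:** the tin, valve tool and lever were seen lying flat inside the open case before I closed the lid. I couldn't see them after that.
- **Lid:** it looked shut and flat in the scene view. I had no direct reading of the hinge angle.
- **Pin:** it went down both holes without resistance. The collar touched at a tool height of 73.6 mm, against about 74.2 expected, at (517.8, -108.5) mm. That is within 1 mm of the hole position I worked out, and the tool stayed upright.
- **Final hold:** over the last readings the pin was pressed down steadily with 9 to 10 N, with about 4 N sideways. The grip was still closed on the knob (70 N set, width reading 13.8 mm). I handed in at 28.1 s.
- **Bystanders:** the mug, spanner and bearing cup were untouched and showed no visible movement in the last picture. I judged this by eye and did not measure it.

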